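Set the focus gauge and hold the loupe over a detector connector

TASK

Hook the aluminium focus gauge over the yellow end of the rail, slide it along the rail (without lifting it off) until it sits wholly within the green band, and let go of it. Then take the loupe by its handle and hold it level with the lens centred over the gold connector, the lens at the height of the gauge's red band, clear of everything else; finish while still holding it there, keeping still. Never touch the connector block with the loupe, and leave the gauge and everything else on the bench where they are.

Things in the scene. Friction and masses are not known exactly. Their poses are not given: they have to be found in the camera images.
- rail: Fixed level aluminium bar along y: 390 mm long, 12 wide (x), 16 tall, on black posts 22 mm square at y = -185 and 185 mm. Origin below its middle, 150 mm under the bar's top; the rail is let into the bench by 0 to 30 mm, so its height varies. Painted yellow from y = 60 to 170 mm; a green band lies at negative y (point mark). The connector block stands on the -x side.
- gauge: Loose focus gauge, an aluminium inverted U, about 150 g, at first standing on its two legs: 30 mm (x) by 40 (y), 116 tall with its grip tab. Origin at the centre of its underside. The slot between the legs is 20 mm wide (x), open along y, 60 mm deep: hooked on, it straddles the bar, gauge y along rail y (either way round), the slot's roof resting on the bar's top.
- gauge_grip (a point): Centre of the black grip tab on top of the gauge, 30 mm (x) by 14 (y) by 50 tall. This point is 25 mm below the tab's top, 91 mm above the feet of the legs and 31 mm above the slot's roof (25 above the 40 mm wide shoulder). Axes as body gauge.
- red_band (a point): Centre (between the legs) of the red band painted round both legs of the gauge, 8 mm tall, its middle 16 mm above the feet of the legs and 75 mm below gauge_grip. When the gauge hangs on the rail its middle marks the focal height, 50 mm above the connector's top.
- mark (a point): Middle of the 60 mm long green band on the rail, at the height of the bar's top; y along the rail. The gauge is 40 mm long, so it sits wholly within the band when centred to 10 mm.
- station: The fixed black block, 70 mm (x) by 76 mm (y), that carries the gold connector; origin under its centre, block top 42 mm above its origin. Yaw is that of the rail.
- part (a point): Centre of the top face of the gold connector (46 by 18 mm, standing 14 mm above its black block); 70 mm in front (-x of the rail) of the green band's middle. z up.
- loupe: Loose rigid loupe, about 120 g, its mass centre at loupe_grip: a teal handle along x, 14 mm wide (y), 20 tall, from 77 mm behind (-x) to 45 mm ahead of the origin, then a round lens 60 mm across, 12 thick. Origin on its underside, 10 mm below loupe_grip.
- loupe_grip (a point): Grip point of the loupe: its mass centre, half-way up the handle. At the start the loupe lies level on a rest, this point 30 mm above the bench; around it the rest leaves a gap of 25 mm each way along the handle for the fingers, down to 4 mm above the bench. x along the handle to the lens, z up.
- lens (a point): Centre of the lens, 75 mm ahead (+x) of loupe_grip at the same height; z is the optical axis, upright when the loupe is level.
- rest: Fixed low loupe rest, 130 by 50 mm, 20 mm tall; origin below the loupe's grip at the start. Its base plate is 4 mm thick.
- motor_mid (a point): Bystander: silver stepper motor, 42 mm across, with 58 mm ears, 31 mm tall; centre of its can.
- screwdriver_grip (a point): Bystander: green-handled screwdriver lying on the bench; a point on its handle.
- housing: Bystander: black detector tube housing, 96 mm across at the foot, 160 mm tall; origin at its foot.
- screwjar: Bystander: clear jar with blue cap, 60 mm across, 70 mm tall; origin at its foot.
- flange: Bystander: flat black flange ring, 110 mm across, 8 mm thick; origin at its underside.
There are look-alikes about, which are no part of the job. Of the things like the loupe, leave any that is orange; of the rest the smaller one is meant.

How it is judged:
On the way, in this order (a step that is already met when the one before it is completed fails the run):
1. the gauge is hooked over the yellow end of the rail, down on the bar (z of gauge_grip in the frame of rail between 0.174 and 0.188 m and x of gauge_grip in the frame of rail between -0.009 and 0.009 m and angle between gauge_grip's own z axis and vertical below 0.15 rad and y of gauge_grip in the frame of rail between 0.065 and 0.175 m), for 0.1 s.
2. still hooked, the gauge slides past the plain part of the rail between yellow and green (z of gauge_grip in the frame of rail between 0.174 and 0.188 m and x of gauge_grip in the frame of rail between -0.009 and 0.009 m and angle between gauge_grip's own z axis and vertical below 0.15 rad and y of gauge_grip in the frame of rail between 0 and 0.055 m).
3. the gauge rests on the bar wholly within the green band, let go (z of gauge_grip in the frame of rail between 0.174 and 0.188 m and x of gauge_grip in the frame of rail between -0.009 and 0.009 m and angle between gauge_grip's own z axis and vertical below 0.15 rad and y of gauge_grip in the frame of mark between -0.01 and 0.01 m and contact force between gauge and the fingers below 0.05 N), for 0.3 s.
At the end, for the whole second after the job is handed in: Gauge down on the bar, upright, within 10 mm of the green band's middle, let go; loupe still, held by the fingers alone, lens centre within 10 mm horizontally of the connector's centre and 50 mm (to 6 mm) above its top, the red band's height, level to 0.12 rad (7 degrees) (all of step 3 and horizontal distance between lens and part below 0.01 m and z of lens in the frame of part between 0.044 and 0.056 m and angle between lens's own z axis and vertical below 0.12 rad and contact force between loupe and the fingers above 0.5 N and linear speed of loupe below 0.02 m/s and contact force between loupe and station below 0.05 N and contact force between loupe and gauge below 0.05 N and contact force between loupe and rail below 0.05 N and contact force between loupe and rest below 0.05 N); the arm keeps its last pose, push and grip.
It fails at once if the loupe touches the connector block (contact force between loupe and station above 1 N).
It fails at once if a bystander (motor, screwdriver, housing, screw jar or flange ring) is moved by more than 30 mm (distance of any of motor_mid, screwdriver_grip, housing, screwjar, flange from where it was at the start of the episode above 0.03 m).
It also fails if it takes over 72 s, if anything falls off the work surface, if the arm or the gripper's body presses on something with over 40 N, if the wrist force passes 120 N, or if a joint passes its speed limit or range.

ROBOT

A 7-joint arm with a two-finger parallel gripper is mounted at the origin on the work surface. World frame = base frame: x ahead of the robot, y to its left, z up, the work surface at z = 0. Lengths are in m, angles in rad, forces in N, time in s.
With the tool pointing down it reaches from about 0.4 to 0.85 m from the base axis. Payload 10.4 kg.
Tool frame: the origin (TCP) lies between the finger pads; the fingertips stand 8 mm ahead of it and the grasp point (between the pads) lies 11 mm behind it; z points along the fingers, x is the direction in which the jaws open and shut, and the axes are right-handed (so a half turn about z gives the same grasp; the last joint's range is limited). The gripper opens to 87 mm and grips with 3 to 60 N. Pads are 19 mm wide; open, the fingers measure 117 mm over their backs; the gripper's body (75 mm by 190 mm) begins 51 mm behind the grasp point.
Start: joints at [-1.252, 0.332, -0.065, 1.46, 0.022, 1.35, -0.088], TCP at [0.209, 0.589, 0.231] pointing down, gripper open.
Joint ranges: [-2.6, 2.6], [-0.5, 2.12], [-1.47, 1.34], [0.16, 2.42], [-1.27, 4.41], [0.06, 2.06], [-2.6, 2.6]. Speed limits (rad/s): [2.22, 2.22, 2.79, 2.79, 3.14, 3.14, 3.14].

INTERFACE

Orientations are given as a unit quaternion [x, y, z, w].
In Python, from bench import r, viewer gives the robot as it stands.
- The arm moves only by the tool apply_moves, never from a script. Its argument "increments" is a list of rows, each an object with "grip": the closure in counts, from 0 (fully open) to 255 (shut); "xyz": the shift along the tool's x, y, z in mm, a list of three; "rotation": the turn, a rotation vector about the tool's x, y, z in degrees, a list of three. A call has 1 to 5 rows; each row is the pose to reach, as a shift and turn from the pose measured when the call began, along the tool's axes at that moment; what a row does not reach only later rows make up. A row lasts 1/8 s, in which the tool goes at most 62.5 mm and 10.7 degrees, less where a joint would pass 70% of its speed; a pose out of reach is approached as far as the arm can. A call with a gripper value outside its range is refused whole. The fingers move at their own pace and stop on an object; "squeeze" is the grip in N (left out, the last holds). Time passes only in rows, so rows that repeat a pose let the fingers close. It gives the time, the measured TCP pose, the force and the opening at its end, in the units of the state.
- r.read_state(): the state, without advancing time (a new reading comes with each control period).
- viewer.camera(name): name is "side" or "top" or "wrist"; returns a dict with "img" (480x640x3 uint8, blue, green, red), "range_z" (480x640 float32, m along the optical axis (not along the pixel's ray), 0 where there is no reading), "vertical_fov" (degrees; the focal length in pixels is half the picture's height over the tangent of half this angle, whatever the lens; pixels are square), "cx", "cy" (the principal point, pixels), "rvec" (rotation vector, rad) and "tvec" (3), from world to camera coordinates, as OpenCV has them. Camera axes: x right, y down, z forward; pixel columns grow to the right and rows downward; lengths in m; the calibration is good to about 2 mm. A picture is of the moment at which its call begins.
- r.close_job(): hands the job in, once; it reports no verdict.
The state is a dict: "time": time; "joint_positions": joint angles; "joint_vel": joint speeds; "joint_torque": joint torques, N m; "ee_pos": TCP position; "eef_rot": TCP orientation; "ft_force": force on the tool from outside, world axes, zero at the start; "torque": the same for the moment, N m; "width": finger opening in m.
Only numpy, scipy, OpenCV 4.12 (cv2) and the standard library are available. Lean on these libraries where they do the work, as an engineer would, in place of code of your own. Each camera call takes 0.05 s, during which the arm holds its last target.

## Working session

There is one attempt and no reset: what is moved stays moved. The work goes in short steps, Python scripts to look and compute and a tool call to move; the robot and the scene stay as the last step left them, time stands still between calls to the robot, and variables do not carry over. Pictures are saved under pics/ and viewed, and the job is handed in when it is done.

Besides the shell and the picture viewer there is one more tool, called by a JSON object that holds its "name" and its "arguments", one argument or row to a line. apply_moves: Moves the arm, as the interface text tells. Its arguments: {"type":"object","properties":{"increments":{"type":"array","items":{"type":"object","properties":{"grip":{"type":"number"},"xyz":{"type":"array","items":{"type":"number"}},"rotation":{"type":"array","items":{"type":"number"}}}}},"squeeze":{"type":"number"}},"required":["increments"]}

```bash
ls; mkdir -p pics; cat > h.py <<'E'
import numpy as np,cv2
from bench import r,viewer
from scipy.spatial.transform import Rotation as R
def cam(n,save=None):
    c=viewer.camera(n); 
    c['f']=240/np.tan(np.radians(c['vertical_fov'])/2)
    c['R']=cv2.Rodrigues(np.array(c['rvec'],float))[0]; c['t']=np.array(c['tvec'],float).ravel()
    if save: cv2.imwrite('pics/'+save,c['img'])
    return c
def cloud(c):
    v,u=np.mgrid[:480,:640]; z=c['range_z'].astype(float)
    p=np.stack([(u-c['cx'])/c['f']*z,(v-c['cy'])/c['f']*z,z],-1)
    w=(p-c['t'])@c['R']; w[z<=0]=np.nan
    return w
def ray(c,u,v,h):
    d=np.array([(u-c['cx'])/c['f'],(v-c['cy'])/c['f'],1])@c['R']; o=-c['t']@c['R']
    return o+d*(h-o[2])/d[2]
def proj(c,P):
    q=np.atleast_2d(P)@c['R'].T+c['t']; return np.c_[q[:,0]/q[:,2]*c['f']+c['cx'],q[:,1]/q[:,2]*c['f']+c['cy']]
E
python3 - <<'E'
from h import *
import pickle
for n in ['top','side','wrist']:
    c=cam(n,n+'0.png'); print(n,c['vertical_fov'],c['cx'],c['cy'],-c['t']@c['R'],c['R'][2])
    pickle.dump(c,open(n+'0.pkl','wb'))
s=r.read_state();print(s)
E
```

```text
pics
top 44.499013061313825 314.53485513581705 239.61789377220632 [0.34803002 0.11564562 1.65923331] [ 0.06024634 -0.00291798 -0.99817927]
side 48.84251687148769 323.7360316816533 243.87224031267638 [-0.57766605 -0.99069552  1.18616607] [ 0.56009759  0.59102507 -0.58049983]
wrist 64.67277525128583 314.37325788505865 244.62046584041042 [0.13044383 0.61671676 0.38451949] [ 0.28566694 -0.10444901 -0.95261997]
{'time': 0.15, 'joint_positions': array([-1.25160891,  0.33271941, -0.06473653,  1.46071395,  0.02160801,
        1.34989816, -0.08851507]), 'joint_vel': array([ 1.35583301e-03, -5.12131254e-04, -9.69389471e-05, -3.56472234e-03,
       -2.77083937e-04, -2.54261966e-03,  3.12284864e-04]), 'joint_torque': array([ 8.38301148e-04, -6.23630404e+01,  2.46870011e-02, -3.90152049e+01,
       -6.12107757e-02,  3.70682683e-02,  8.59030683e-05]), 'ee_pos': array([0.20937279, 0.58860044, 0.2299578 ]), 'eef_rot': array([ 8.17048362e-01,  5.76568905e-01, -4.14405465e-04,  3.16628579e-04]), 'ft_force': array([ 1.14477518,  0.51795367, -0.52332312]), 'torque': array([ 0.04487107, -0.0316064 ,  0.02930772]), 'width': 0.08687991292019973}
```

View pics/top0.png

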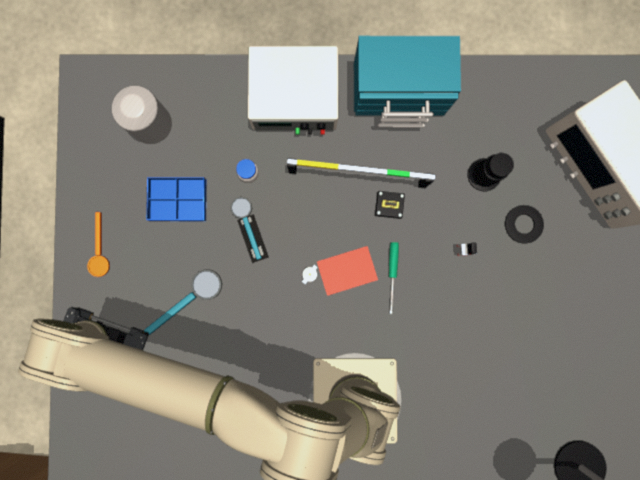

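View pics/side0.png

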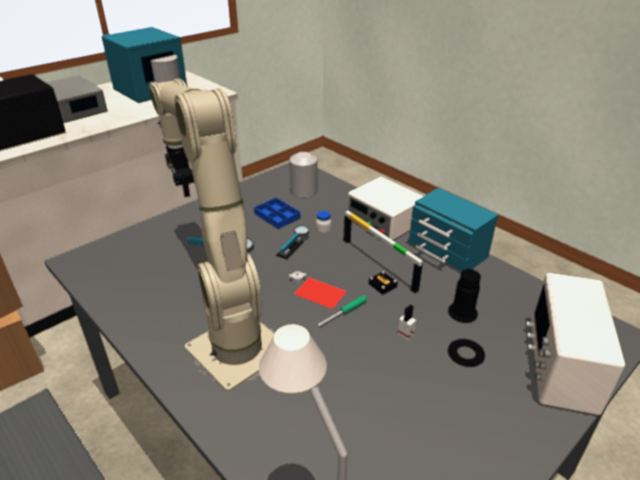

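View pics/wrist0.png

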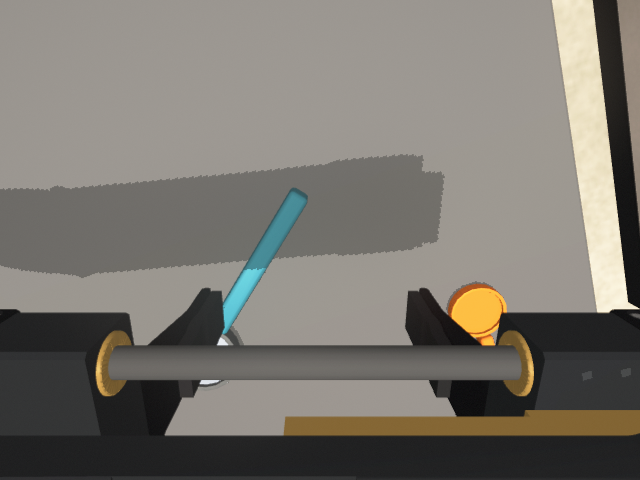

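The top view shows the gauge at (465,249), the rail from (290,162) to (433,180), and gold at (390,204). The small teal loupe on its rest is at (252,238). Next I'll measure them.

```bash
python3 - <<'E'
from h import *
import pickle
for n in ['top','side']:
    c=pickle.load(open(n+'0.pkl','rb')); w=cloud(c); hsv=cv2.cvtColor(c['img'],cv2.COLOR_BGR2HSV)
    H,S,V=[hsv[...,i].astype(int) for i in range(3)]
    print(n,'bench z',np.nanmedian(w[(V<110)&(S<30)][:,2]))
    rail=(w[...,2]>.08)&(w[...,2]<.17)
    def rep(name,m,box):
        k=np.zeros_like(m);u0,u1,v0,v1=box;k[v0:v1,u0:u1]=m[v0:v1,u0:u1]
        p=w[k];p=p[~np.isnan(p[:,0])]
        if len(p)==0: print(name,'none');return
        ctr=np.median(p,0); q=p[:,:2]-p[:,:2].mean(0); U=np.linalg.svd(q,full_matrices=False)[2]
        print(name,k.sum(),'mean',p.mean(0).round(4),'zmed',ctr[2].round(4),'z90',np.percentile(p[:,2],90).round(4),'dir',U[0].round(3),'ext',np.ptp(q@U[0]).round(3),np.ptp(q@U[1]).round(3))
    b={'top':dict(rail=(280,445,150,195),gold=(370,410,188,220),gauge=(445,485,235,262),lp=(225,272,190,265),all=None),
       'side':dict(rail=(335,430,205,275),gold=(365,400,268,295),gauge=(395,420,300,342),lp=(274,314,222,262))}[n]
    rep('yellow',(H>22)&(H<35)&(S>120)&(V>80),b['rail'])
    rep('green',(H>45)&(H<80)&(S>120)&(V>60),b['rail'])
    rep('gold',(H>15)&(H<35)&(S>90)&(V>80),b['gold'])
    rep('lpteal',(H>85)&(H<105)&(S>100),b['lp'])
    rep('gauge hi',w[...,2]>.095,b['gauge'])
    rep('gauge all',w[...,2]>.02,b['gauge'])
    rep('railtop',w[...,2]>.09,b['rail'])
    # crops
c=pickle.load(open('top0.pkl','rb'))['img']
f=lambda u0,u1,v0,v1,s:cv2.resize(c[v0:v1,u0:u1],None,fx=s,fy=s,interpolation=cv2.INTER_NEAREST)
cv2.imwrite('pics/c1.png',f(270,490,140,270,3.6))
cv2.imwrite('pics/c2.png',f(220,330,180,290,5))
E
```

```text
top bench z 0.00337871055965493
yellow 240 mean [0.6391 0.1046 0.1308] zmed 0.133 z90 0.1378 dir [-0.112 -0.994] ext 0.106 0.04
green 120 mean [ 0.6154 -0.1078  0.1334] zmed 0.134 z90 0.1386 dir [-0.108 -0.994] ext 0.054 0.014
gold 121 mean [ 0.5464 -0.0996  0.0303] zmed 0.0296 z90 0.0384 dir [-0.109 -0.994] ext 0.052 0.023
lpteal 244 mean [0.452  0.2862 0.0367] zmed 0.0398 z90 0.0448 dir [-0.939 -0.343] ext 0.12 0.019
gauge hi 84 mean [ 0.4198 -0.3064  0.1126] zmed 0.1143 z90 0.1195 dir [-0.998 -0.06 ] ext 0.029 0.017
gauge all 192 mean [ 0.4188 -0.3007  0.0861] zmed 0.0819 z90 0.1176 dir [-0.978 -0.21 ] ext 0.034 0.033
railtop 918 mean [ 0.6258 -0.0093  0.1307] zmed 0.1328 z90 0.1378 dir [0.109 0.994] ext 0.391 0.024
side bench z 0.0014859257199261692
yellow 57 mean [0.6461 0.1043 0.1273] zmed 0.1339 z90 0.1367 dir [0.651 0.759] ext 0.183 0.084
green 78 mean [ 0.6219 -0.0936  0.1243] zmed 0.1302 z90 0.1369 dir [-0.466 -0.885] ext 0.337 0.031
gold 65 mean [ 0.5417 -0.107   0.0303] zmed 0.0297 z90 0.0365 dir [ 0.026 -1.   ] ext 0.052 0.03
lpteal 127 mean [0.4481 0.2804 0.0328] zmed 0.0356 z90 0.0431 dir [-0.936 -0.353] ext 0.123 0.021
gauge hi 71 mean [ 0.4148 -0.3127  0.1103] zmed 0.1123 z90 0.1178 dir [-0.999 -0.049] ext 0.035 0.018
gauge all 344 mean [ 0.4121 -0.3144  0.0667] zmed 0.0643 z90 0.1127 dir [-0.727  0.687] ext 0.052 0.047
railtop 1796 mean [0.7306 0.0055 0.1253] zmed 0.1245 z90 0.1589 dir [-0.419 -0.908] ext 0.469 0.311
```

View pics/c1.png

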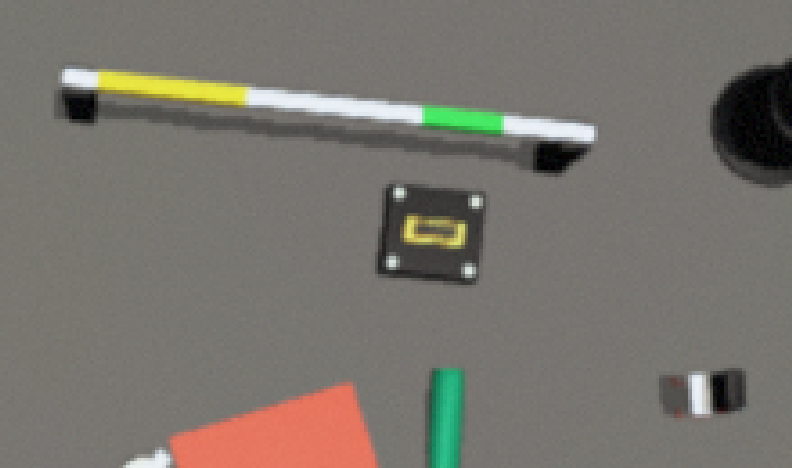

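View pics/c2.png

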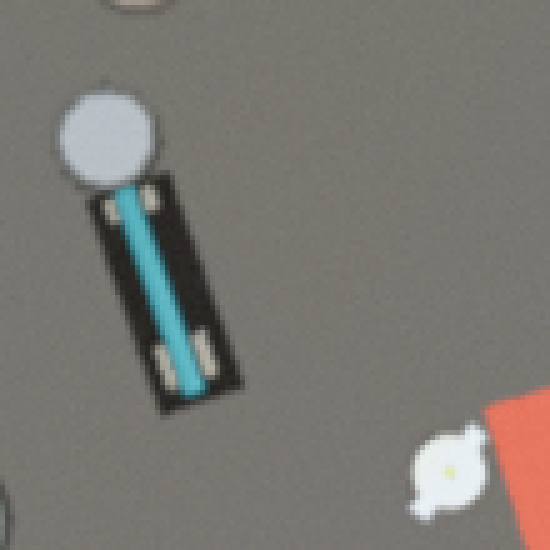

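The gauge is at about (0.418,-0.310), and the rail yaw is -6.3°. The smaller teal loupe is the one on its rest. I'll add a helper that works out the increments.

```bash
cat >> h.py <<'E'
def go(*targets):
    s=r.read_state(); p=np.array(s['ee_pos']); Q=R.from_quat(s['eef_rot'])
    x=Q.as_matrix()[:,0]; print('t',round(s['time'],2),'tcp',p.round(4),'jawyaw',round(np.degrees(np.arctan2(x[1],x[0])),2),'w',round(s['width'],4),'F',np.round(s['ft_force'],1))
    for (X,Y,Z,yaw) in targets:
        a=np.radians(yaw); T=R.from_matrix(np.array([[np.cos(a),np.sin(a),0],[np.sin(a),-np.cos(a),0],[0,0,-1]]))
        print((X,Y,Z,yaw),'xyz',(Q.inv().apply(np.array([X,Y,Z])-p)*1000).round(1),'rot',np.degrees((Q.inv()*T).as_rotvec()).round(1))
E
python3 - <<'E'
from h import *
go((.36,.45,.30,50),(.48,.30,.30,30))
E
```

```text
t 0.15 tcp [0.2094 0.5886 0.23  ] jawyaw 70.42 w 0.0869 F [ 1.1  0.5 -0.5]
(0.36, 0.45, 0.3, 50) xyz [-80.2 188.4 -70. ] rot [ 0.   0.1 20.4]
(0.48, 0.3, 0.3, 30) xyz [-181.3  351.7  -69.8] rot [ 0.   0.1 40.4]
```

{"name": "apply_moves", "arguments": {
  "increments": [
    {"xyz": [-20,50,-25],"rotation": [0,0,8],"grip": 0},
    {"xyz": [-50,105,-50],"rotation": [0,0,16],"grip": 0},
    {"xyz": [-80,160,-70],"rotation": [0,0,24],"grip": 0},
    {"xyz": [-105,210,-70],"rotation": [0,0,32],"grip": 0},
    {"xyz": [-130,260,-70],"rotation": [0,0,40],"grip": 0}
  ]
}}

```text
time: 0.78
ee_pos: [0.4122, 0.3772, 0.3005]
eef_rot: [0.966, 0.26, 0.0, 0.0]
ft_force: [0.7, -0.4, -0.7]
width: 0.0871
```

```bash
python3 - <<'E'
from h import *
go((.50,.15,.28,13),(.50,0,.28,3))
E
```

```text
t 0.78 tcp [0.4122 0.3772 0.3005] jawyaw 30.12 w 0.0871 F [ 0.7 -0.4 -0.7]
(0.5, 0.15, 0.28, 13) xyz [-38.  240.5  20.6] rot [ 0.  -0.  17.1]
(0.5, 0, 0.28, 3) xyz [-113.3  370.3   20.7] rot [ 0.  -0.  27.1]
```

{"name": "apply_moves", "arguments": {
  "increments": [
    {"xyz": [-5,55,0],"rotation": [0,0,5]},
    {"xyz": [-15,110,0],"rotation": [0,0,10]},
    {"xyz": [-25,165,0],"rotation": [0,0,15]},
    {"xyz": [-40,220,0],"rotation": [0,0,20]},
    {"xyz": [-60,270,0],"rotation": [0,0,27]}
  ]
}}

```text
$.increments[0]: bad value
```

```bash
python3 - <<'E'
from h import *
go((.46,-.15,.28,3),(.418,-.25,.27,3))
E
```

```text
t 0.78 tcp [0.4122 0.3772 0.3005] jawyaw 30.12 w 0.0871 F [ 0.7 -0.4 -0.7]
(0.46, -0.15, 0.28, 3) xyz [-223.2  480.    20.8] rot [ 0.  -0.  27.1]
(0.418, -0.25, 0.27, 3) xyz [-309.7  545.4   30.8] rot [ 0.  -0.  27.1]
```

Every row needs its grip value, so I'll include it.

{"name": "apply_moves", "arguments": {
  "increments": [
    {"xyz": [-5,55,0],"rotation": [0,0,5],"grip": 0},
    {"xyz": [-15,110,0],"rotation": [0,0,10],"grip": 0},
    {"xyz": [-25,165,0],"rotation": [0,0,15],"grip": 0},
    {"xyz": [-40,220,0],"rotation": [0,0,20],"grip": 0},
    {"xyz": [-60,270,0],"rotation": [0,0,27],"grip": 0}
  ]
}}

```text
time: 1.4
ee_pos: [0.496, 0.1114, 0.3005]
eef_rot: [1.0, 0.025, 0.0, 0.0]
ft_force: [0.8, 0.3, -0.5]
width: 0.0871
```

```bash
python3 - <<'E'
from h import *
go((.46,-.15,.28,3),(.418,-.25,.27,3))
E
```

```text
t 1.4 tcp [0.496  0.1114 0.3005] jawyaw 2.89 w 0.0871 F [ 0.8  0.3 -0.5]
(0.46, -0.15, 0.28, 3) xyz [-49.1 259.2  20.6] rot [ 0.  -0.  -0.1]
(0.418, -0.25, 0.27, 3) xyz [-96.1 357.   30.7] rot [ 0.  -0.  -0.1]
```

{"name": "apply_moves", "arguments": {
  "increments": [
    {"xyz": [-10,60,10],"rotation": [0,0,0],"grip": 0},
    {"xyz": [-20,120,15],"rotation": [0,0,0],"grip": 0},
    {"xyz": [-35,180,20],"rotation": [0,0,0],"grip": 0},
    {"xyz": [-50,240,20],"rotation": [0,0,0],"grip": 0},
    {"xyz": [-70,298,20],"rotation": [0,0,0],"grip": 0}
  ]
}}

```text
time: 2.02
ee_pos: [0.4403, -0.1916, 0.2806]
eef_rot: [1.0, 0.025, 0.0, 0.0]
ft_force: [1.1, -0.3, -0.2]
width: 0.0871
```

{"name": "apply_moves", "arguments": {
  "increments": [
    {"xyz": [-24,57,10],"rotation": [0,0,0],"grip": 0},
    {"xyz": [-24,57,10],"rotation": [0,0,0],"grip": 0}
  ]
}}

```text
time: 2.28
ee_pos: [0.4165, -0.2542, 0.2703]
eef_rot: [1.0, 0.021, -0.0, 0.0]
ft_force: [1.4, 0.7, 0.2]
width: 0.087
```

```bash
python3 - <<'E'
from h import *
import pickle
go((.418,-.31,.15,3))
c=cam('wrist','w1.png'); pickle.dump(c,open('w1.pkl','wb'))
E
```

```text
t 2.27 tcp [ 0.4165 -0.2542  0.2703] jawyaw 2.43 w 0.087 F [1.4 0.7 0.2]
(0.418, -0.31, 0.15, 3) xyz [ -0.8  55.8 120.3] rot [ 0.   0.  -0.6]
```

View pics/w1.png

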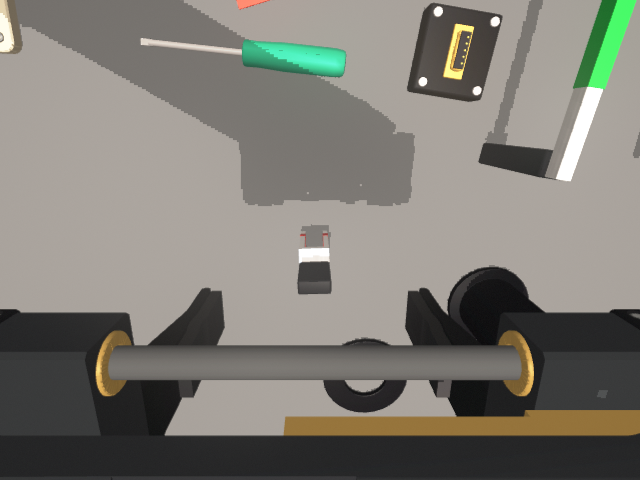

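The wrist view shows the gauge tab at (314,278), nearly square to the jaws. The connector is at (460,50) and the rail end at (560,170).

```bash
python3 - <<'E'
from h import *
import pickle
c=pickle.load(open('w1.pkl','rb')); w=cloud(c)
box=np.zeros((480,640),bool); box[215:300,285:345]=1
for nm,m in [('tabtop',(w[...,2]>.108)),('shoulder',(w[...,2]>.055)&(w[...,2]<.072))]:
    k=(m&box).astype(np.uint8); p=w[k>0]; 
    (cx,cy),sz,a=cv2.minAreaRect((p[:,:2]*1000).astype(np.float32)); print(nm,k.sum(),p.mean(0).round(4),np.median(p[:,2]).round(4),(round(cx,1),round(cy,1)),np.round(sz,1),round(a,1))
    kk=np.argwhere(k)[:,::-1]; print(cv2.minAreaRect(kk.astype(np.float32)))
b=w[200:215,430:460]; print('bench z',np.nanmedian(b[...,2]), np.nanmedian(w[150:230,100:200,2]))
img=c['img'];hsv=cv2.cvtColor(img,cv2.COLOR_BGR2HSV)
g=((hsv[...,0]>15)&(hsv[...,0]<35)&(hsv[...,1]>120)&(hsv[...,2]>120)); g[100:]=0; g[:,:420]=0;g[:,500:]=0
p=w[g]; print('gold',p.mean(0),np.median(p[:,2])); 
(u,v),sz,a=cv2.minAreaRect(np.argwhere(g)[:,::-1].astype(np.float32)); print(u,v,sz,a, ray(c,u,v,.040))
print('rail end z',np.nanmedian(w[140:170,565:575,2]), np.nanmedian(w[20:70,605:612,2]), 'block', np.nanmedian(w[60:90,430:445,2]))
E
```

```text
tabtop 573 [ 0.4186 -0.3069  0.1157] 0.1164 (418.9, -308.1) [29.4 13.9] 2.4
((314.5, 284.5), (17.0, 33.0), 90.0)
shoulder 489 [ 0.4174 -0.2951  0.0664] 0.0666 (417.8, -296.1) [30.2 15.6] 3.2
((313.68255615234375, 253.97723388671875), (19.05608558654785, 30.016666412353516), 88.09085083007812)
bench z 0.0008204490437577414 0.00041647717775829073
gold [nan nan nan] nan
457.88690185546875 51.35573196411133 (19.64012336730957, 56.286415100097656) 13.240520477294922 [ 0.54183953 -0.10232025  0.04      ]
rail end z 0.13369524097098306 0.13394799109856753 block 0.025533814068343055
```

{"name": "apply_moves", "arguments": {
  "increments": [
    {"xyz": [-2,53,55],"rotation": [0,0,0],"grip": 0},
    {"xyz": [0,53,110],"rotation": [0,0,0],"grip": 0},
    {"xyz": [0,53,150],"rotation": [0,0,0],"grip": 0},
    {"xyz": [0,53,150],"rotation": [0,0,0],"grip": 0}
  ]
}}

```text
time: 2.82
ee_pos: [0.4191, -0.3027, 0.1179]
eef_rot: [1.0, 0.024, -0.003, -0.001]
ft_force: [-0.5, 0.9, 0.4]
width: 0.087
```

```bash
python3 - <<'E'
from h import *
go((.4187,-.3075,.083,2.4))
E
```

```text
t 2.83 tcp [ 0.4191 -0.3027  0.1179] jawyaw 2.71 w 0.087 F [-0.5  0.9  0.4]
(0.4187, -0.3075, 0.083, 2.4) xyz [-0.4  4.9 34.9] rot [-0.1  0.3  0.3]
```

{"name": "apply_moves", "arguments": {
  "increments": [
    {"xyz": [0,5,20],"rotation": [0,0,0],"grip": 0},
    {"xyz": [0,5,35],"rotation": [0,0.3,0.3],"grip": 0},
    {"xyz": [0,5,35],"rotation": [0,0.3,0.3],"grip": 60},
    {"xyz": [0,5,35],"rotation": [0,0.3,0.3],"grip": 120},
    {"xyz": [0,5,35],"rotation": [0,0.3,0.3],"grip": 200}
  ],
  "squeeze": 20
}}

```text
time: 3.45
ee_pos: [0.4197, -0.3077, 0.0837]
eef_rot: [1.0, 0.021, 0.0, -0.001]
ft_force: [0.4, 0.0, 0.2]
width: 0.0649
```

{"name": "apply_moves", "arguments": {
  "increments": [
    {"xyz": [0,0,0],"rotation": [0,0,0],"grip": 255},
    {"xyz": [0,0,0],"rotation": [0,0,0],"grip": 255},
    {"xyz": [0,0,0],"rotation": [0,0,0],"grip": 255}
  ]
}}

```text
time: 3.82
ee_pos: [0.4197, -0.3077, 0.0837]
eef_rot: [1.0, 0.021, 0.0, -0.001]
ft_force: [0.1, -0.2, -0.1]
width: 0.0349
```

```bash
python3 - <<'E'
from h import *
import pickle
go((.4187,-.3075,.083,2.4))
E
```

```text
t 3.83 tcp [ 0.4197 -0.3077  0.0837] jawyaw 2.42 w 0.0349 F [ 0.1 -0.2 -0.1]
(0.4187, -0.3075, 0.083, 2.4) xyz [-1.  -0.2  0.7] rot [-0.1 -0.   0. ]
```

{"name": "apply_moves", "arguments": {
  "increments": [
    {"xyz": [0,0,0],"rotation": [0,0,0],"grip": 255},
    {"xyz": [0,0,0],"rotation": [0,0,0],"grip": 255},
    {"xyz": [0,0,-10],"rotation": [0,0,0],"grip": 255},
    {"xyz": [0,0,-30],"rotation": [0,0,0],"grip": 255}
  ]
}}

```text
time: 4.32
ee_pos: [0.4192, -0.3076, 0.114]
eef_rot: [1.0, 0.021, -0.0, -0.001]
ft_force: [1.6, -0.3, -0.7]
width: 0.0296
```

```bash
python3 - <<'E'
from h import *
import pickle
c=cam('wrist','w2.png')
go((.45,-.2,.28,0),(.52,0,.28,-6))
E
```

```text
t 4.38 tcp [ 0.4204 -0.3087  0.1168] jawyaw 2.38 w 0.0297 F [ 1.4 -2.6  0.4]
(0.45, -0.2, 0.28, 0) xyz [  34.6 -107.5 -163.1] rot [-0.  -0.2  2.4]
(0.52, 0, 0.28, -6) xyz [ 112.8 -304.4 -162.8] rot [-0.  -0.2  8.4]
```

View pics/w2.png

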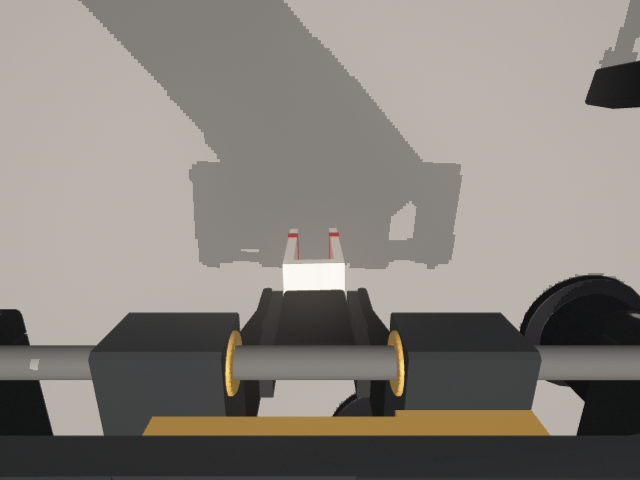

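The gauge is held (width 29.7 mm). I'll lift it and carry it to above the yellow end.

{"name": "apply_moves", "arguments": {
  "increments": [
    {"xyz": [0,0,-55],"rotation": [0,0,0],"grip": 255},
    {"xyz": [0,-10,-110],"rotation": [0,0,0],"grip": 255},
    {"xyz": [15,-50,-163],"rotation": [0,0,1],"grip": 255},
    {"xyz": [35,-105,-163],"rotation": [0,0,3],"grip": 255},
    {"xyz": [55,-160,-163],"rotation": [0,0,5],"grip": 255}
  ]
}}

```text
time: 5.0
ee_pos: [0.4689, -0.1449, 0.2812]
eef_rot: [1.0, -0.024, 0.003, -0.001]
ft_force: [0.2, -0.1, -1.8]
width: 0.0297
```

```bash
python3 - <<'E'
from h import *
go((.56,.0,.28,-6.3),(.61,.105,.28,-6.3))
E
```

```text
t 5.0 tcp [ 0.4689 -0.1449  0.2812] jawyaw -2.7 w 0.0297 F [ 0.2 -0.1 -1.8]
(0.56, 0.0, 0.28, -6.3) xyz [  84.2 -149.1    2. ] rot [-0.1 -0.3  3.6]
(0.61, 0.105, 0.28, -6.3) xyz [ 129.2 -256.3    2.4] rot [-0.1 -0.3  3.6]
```

{"name": "apply_moves", "arguments": {
  "increments": [
    {"xyz": [30,-50,0],"rotation": [0,0,1],"grip": 255},
    {"xyz": [60,-100,0],"rotation": [0,-0.3,2],"grip": 255},
    {"xyz": [85,-150,0],"rotation": [0,-0.3,3.6],"grip": 255},
    {"xyz": [107,-205,0],"rotation": [0,-0.3,3.6],"grip": 255},
    {"xyz": [130,-256,0],"rotation": [0,-0.3,3.6],"grip": 255}
  ]
}}

```text
time: 5.62
ee_pos: [0.6114, 0.1067, 0.2824]
eef_rot: [0.999, -0.055, 0.0, -0.001]
ft_force: [0.5, -0.4, -0.4]
width: 0.0302
```

{"name": "apply_moves", "arguments": {
  "increments": [
    {"xyz": [20,-10,0],"rotation": [0,0,0],"grip": 255},
    {"xyz": [20,-10,0],"rotation": [0,0,0],"grip": 255}
  ]
}}

```text
time: 5.88
ee_pos: [0.6329, 0.1156, 0.2814]
eef_rot: [0.999, -0.054, -0.0, -0.0]
ft_force: [-0.6, 0.1, -2.1]
width: 0.0297
```

```bash
python3 - <<'E'
from h import *
import pickle
c=cam('wrist','w3.png');pickle.dump(c,open('w3.pkl','wb'))
c=cam('top','t3.png');pickle.dump(c,open('t3.pkl','wb'))
go((.639,.105,.25,-6.3))
E
```

```text
t 5.97 tcp [0.6322 0.1135 0.2823] jawyaw -6.34 w 0.0299 F [-0.7 -0.4 -2. ]
(0.639, 0.105, 0.25, -6.3) xyz [ 7.7  7.7 32.3] rot [-0.1  0.  -0. ]
```

View pics/w3.png

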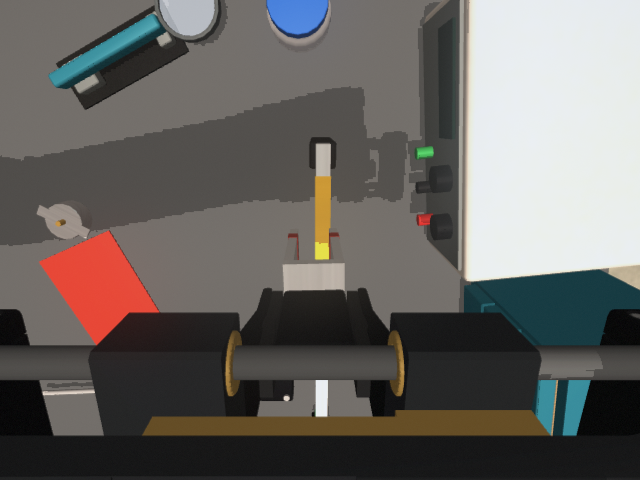

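View pics/t3.png

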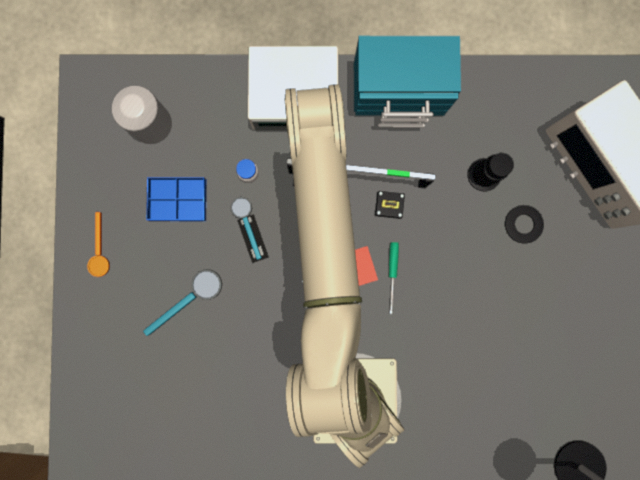

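The rail shows in the wrist view at columns 316–330, with its end at row 144 and yellow starting at row 177.

```bash
cat > rl.py <<'E'
from h import *
import pickle,sys
c=pickle.load(open(sys.argv[1],'rb')); w=cloud(c)
L=[]
zt=np.nanmedian(w[180:240,320:326,2]); print('bar top z',zt)
m=(w[...,2]>zt-.006)&(w[...,2]<zt+.006)
k=np.zeros_like(m);k[140:256,300:345]=m[140:256,300:345]
us=[]
for v in range(148,254,2):
    u=np.where(k[v])[0]
    if len(u)>5: us.append((v,(u.min()+u.max())/2,len(u)))
us=np.array(us); print(us[::10])
P=np.array([ray(c,u,v,.134) for v,u,_ in us])
d=np.polyfit(P[:,1],P[:,0],1); print('x=',d,'yaw',-np.degrees(np.arctan(d[0])))
e=ray(c,322.5,143.5,.134);print('end',e)
hsv=cv2.cvtColor(c['img'],cv2.COLOR_BGR2HSV); col=hsv[140:256,323,1]; print('sat',[ (140+i,int(s)) for i,s in enumerate(col) if i%4==0][:14])
E
python3 rl.py w3.pkl
```

```text
bar top z 0.13400371429912736
[[148.  323.   15. ]
 [168.  323.   15. ]
 [188.  322.5  16. ]
 [208.  322.5  16. ]
 [228.  321.5  14. ]
 [248.  321.5  14. ]]
x= [0.11811069 0.62564039] yaw -6.736036804616074
end [0.64668209 0.18353495 0.134     ]
sat [(140, 35), (144, 25), (148, 23), (152, 24), (156, 24), (160, 24), (164, 23), (168, 23), (172, 23), (176, 134), (180, 187), (184, 185), (188, 188), (192, 187)]
```

```bash
python3 - <<'E'
from h import *
go((.638,.104,.24,-6.4))
E
```

```text
t 5.97 tcp [0.6322 0.1135 0.2823] jawyaw -6.34 w 0.0299 F [-0.7 -0.4 -2. ]
(0.638, 0.104, 0.24, -6.4) xyz [ 6.8  8.9 42.3] rot [-0.1  0.   0.1]
```

{"name": "apply_moves", "arguments": {
  "increments": [
    {"xyz": [7,9,20],"rotation": [0,0,0.1],"grip": 255},
    {"xyz": [7,9,42],"rotation": [0,0,0.1],"grip": 255},
    {"xyz": [7,9,42],"rotation": [0,0,0.1],"grip": 255}
  ]
}}

```text
time: 6.35
ee_pos: [0.6369, 0.1024, 0.2379]
eef_rot: [0.998, -0.057, -0.002, -0.0]
ft_force: [-0.2, 1.4, -0.3]
width: 0.03
```

```bash
python3 - <<'E'
from h import *
import pickle
c=cam('wrist','w4.png');pickle.dump(c,open('w4.pkl','wb'))
go((.638,.104,.19,-6.4))
cv2.imwrite('pics/w4c.png',cv2.resize(c['img'][120:310,230:410],None,fx=3,fy=3))
E
```

```text
t 6.4 tcp [0.6375 0.1028 0.2395] jawyaw -6.51 w 0.0301 F [ 0.1  0.3 -0.9]
(0.638, 0.104, 0.19, -6.4) xyz [ 0.4 -1.2 49.5] rot [-0.1  0.1 -0.1]
```

View pics/w4c.png

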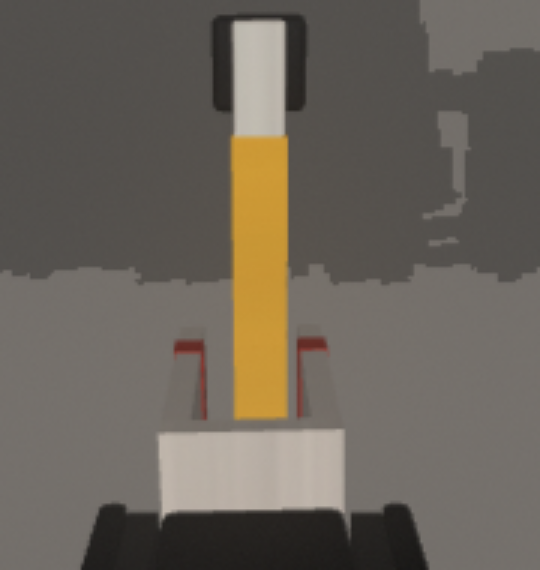

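The gauge slot centre is at crop column 251 and the bar centre at 260. That's about 2 mm, so I'll shift +x by 2 mm while descending.

{"name": "apply_moves", "arguments": {
  "increments": [
    {"xyz": [2,0,5],"rotation": [0,0,0],"grip": 255},
    {"xyz": [2,0,18],"rotation": [0,0,0],"grip": 255},
    {"xyz": [2,0,30],"rotation": [0,0,0],"grip": 255},
    {"xyz": [2,0,40],"rotation": [0,0,0],"grip": 255},
    {"xyz": [2,0,50],"rotation": [0,0,0],"grip": 255}
  ]
}}

```text
time: 7.02
ee_pos: [0.6393, 0.1027, 0.1887]
eef_rot: [0.998, -0.057, -0.001, -0.0]
ft_force: [1.2, -0.3, -0.8]
width: 0.0297
```

```bash
python3 - <<'E'
from h import *
c=cam('wrist')
go((.639,.104,.165,-6.4))
cv2.imwrite('pics/w5c.png',cv2.resize(c['img'][120:310,230:410],None,fx=3,fy=3))
E
```

```text
t 7.08 tcp [0.6388 0.1026 0.1873] jawyaw -6.5 w 0.0298 F [-0.9  0.5 -3.3]
(0.639, 0.104, 0.165, -6.4) xyz [ 0.1 -1.4 22.3] rot [-0.   0.2 -0.1]
```

View pics/w5c.png

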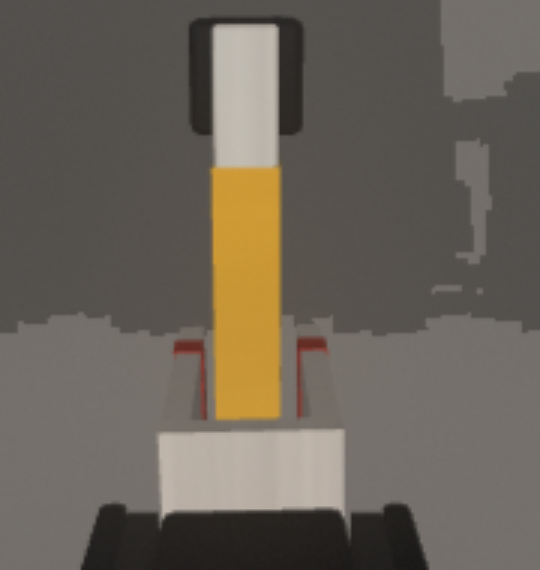

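The bar is now between the legs and centred. I'll lower the gauge to contact.

{"name": "apply_moves", "arguments": {
  "increments": [
    {"xyz": [0,0,10],"rotation": [0,0,0],"grip": 255},
    {"xyz": [0,0,20],"rotation": [0,0,0],"grip": 255},
    {"xyz": [0,0,26],"rotation": [0,0,0],"grip": 255},
    {"xyz": [0,0,26],"rotation": [0,0,0],"grip": 255}
  ]
}}

```text
time: 7.58
ee_pos: [0.6385, 0.1026, 0.1608]
eef_rot: [0.998, -0.057, -0.002, -0.0]
ft_force: [-0.9, -0.7, -1.4]
width: 0.03
```

{"name": "apply_moves", "arguments": {
  "increments": [
    {"xyz": [0,0,2],"rotation": [0,0,0],"grip": 255},
    {"xyz": [0,0,4],"rotation": [0,0,0],"grip": 255},
    {"xyz": [0,0,4],"rotation": [0,0,0],"grip": 255}
  ]
}}

```text
time: 7.95
ee_pos: [0.6386, 0.1026, 0.1569]
eef_rot: [0.998, -0.057, -0.002, -0.0]
ft_force: [0.2, -0.2, -2.0]
width: 0.03
```

```bash
python3 - <<'E'
from h import *
go((.639,.104,.1577,-6.4))
E
```

```text
t 7.95 tcp [0.6386 0.1026 0.1569] jawyaw -6.51 w 0.03 F [ 0.2 -0.2 -2. ]
(0.639, 0.104, 0.1577, -6.4) xyz [ 0.3 -1.4 -0.8] rot [ 0.   0.2 -0.1]
```

{"name": "apply_moves", "arguments": {
  "increments": [
    {"xyz": [0,0,2],"rotation": [0,0,0],"grip": 255},
    {"xyz": [0,0,2],"rotation": [0,0,0],"grip": 255}
  ]
}}

```text
time: 8.2
ee_pos: [0.6386, 0.1026, 0.1567]
eef_rot: [0.998, -0.057, -0.002, -0.001]
ft_force: [-6.4, -0.6, 11.6]
width: 0.03
```

{"name": "apply_moves", "arguments": {
  "increments": [
    {"xyz": [0,0,2],"rotation": [0,0,0],"grip": 255},
    {"xyz": [0,0,2],"rotation": [0,0,0],"grip": 255}
  ]
}}

```text
time: 8.45
ee_pos: [0.6386, 0.1026, 0.1566]
eef_rot: [0.998, -0.057, -0.002, -0.001]
ft_force: [-8.2, -0.3, 13.8]
width: 0.03
```

```bash
python3 - <<'E'
from h import *
go((.639,.104,.1577,-6.4))
c=cam('side'); cv2.imwrite('pics/s5.png',cv2.resize(c['img'][180:300,300:440],None,fx=4,fy=4))
E
```

```text
t 8.45 tcp [0.6386 0.1026 0.1566] jawyaw -6.51 w 0.03 F [-8.2 -0.3 13.8]
(0.639, 0.104, 0.1577, -6.4) xyz [ 0.2 -1.4 -1.1] rot [-0.1  0.2 -0.1]
```

View pics/s5.png

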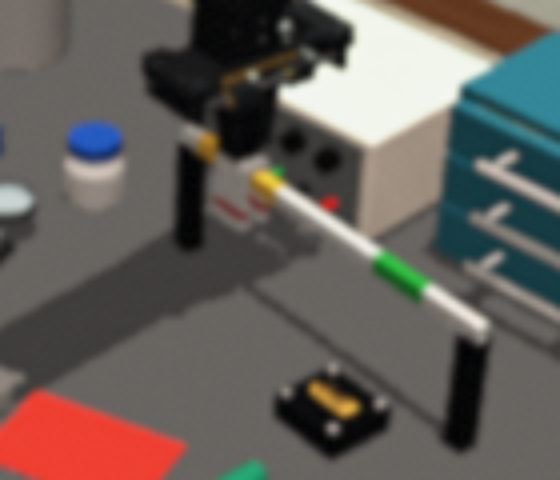

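The gauge seated at TCP z 0.1567, so the bar top is about 0.133 and the lens height needs to be about 0.089. Next I'll find the green band along the rail.

```bash
python3 - <<'E'
from h import *
import pickle
for n,box in [('top0',(280,445,150,195)),('side0',(335,430,205,275)),('t3',(280,445,150,195))]:
    c=pickle.load(open(n+'.pkl','rb'));hsv=cv2.cvtColor(c['img'],cv2.COLOR_BGR2HSV).astype(int)
    H,S,V=[hsv[...,i] for i in range(3)]; k=np.zeros(H.shape,bool); k[box[2]:box[3],box[0]:box[1]]=1
    out={}
    for nm,lo,hi in [('Y',20,36),('G',45,80)]:
        m=k&(H>lo)&(H<hi)&(S>110)&(V>60)
        lab,ll,st,_=cv2.connectedComponentsWithStats(m.astype(np.uint8)); 
        if lab<2: continue
        m=ll==1+np.argmax(st[1:,4])
        vu=np.argwhere(m); P=np.array([ray(c,u,v,.133) for v,u in vu])
        d=np.array([.112,.9937]); s=P[:,:2]@d; out[nm]=(s.min(),s.max(),P[:,:2].mean(0)); print(n,nm,s.min().round(4),s.max().round(4),((s.min()+s.max())/2).round(4),P.mean(0).round(4))
    if 'Y' in out: print('green y in rail', 115+1000*((out['G'][0]+out['G'][1])/2-(out['Y'][0]+out['Y'][1])/2))
s=r.read_state(); print('tcp along', np.array(s['ee_pos'])[:2]@d)
E
```

```text
top0 Y 0.122 0.2288 0.1754 [0.6386 0.1046 0.133 ]
top0 G -0.067 -0.0096 -0.0383 [ 0.6157 -0.1077  0.133 ]
green y in rail -98.69825944863288
side0 Y 0.1191 0.2287 0.1739 [0.6396 0.102  0.133 ]
side0 G -0.0763 -0.0137 -0.045 [ 0.6092 -0.1135  0.133 ]
green y in rail -103.91821822574153
t3 G -0.067 -0.0096 -0.0383 [ 0.6158 -0.1077  0.133 ]
tcp along 0.17352467510991526
```

{"name": "apply_moves", "arguments": {
  "increments": [
    {"xyz": [0,0,-0.5],"rotation": [0,0,0],"grip": 255},
    {"xyz": [0,10,-0.5],"rotation": [0,0,0],"grip": 255},
    {"xyz": [0,25,-0.5],"rotation": [0,0,0],"grip": 255},
    {"xyz": [0,40,-0.5],"rotation": [0,0,0],"grip": 255},
    {"xyz": [0,55,-0.5],"rotation": [0,0,0],"grip": 255}
  ]
}}

```text
time: 9.12
ee_pos: [0.6321, 0.0463, 0.1569]
eef_rot: [0.998, -0.057, -0.002, -0.001]
ft_force: [0.4, -0.6, -1.3]
width: 0.0297
```

```bash
python3 - <<'E'
from h import *
c=cam('wrist')
go((.639,.104,.1577,-6.4))
cv2.imwrite('pics/w6c.png',cv2.resize(c['img'][120:310,230:410],None,fx=3,fy=3))
E
```

```text
t 9.18 tcp [0.632  0.0436 0.1571] jawyaw -6.7 w 0.0298 F [ 0.8 -3.3 -1.2]
(0.639, 0.104, 0.1577, -6.4) xyz [ -0.1 -60.8  -0.5] rot [-0.   0.2 -0.3]
```

View pics/w6c.png

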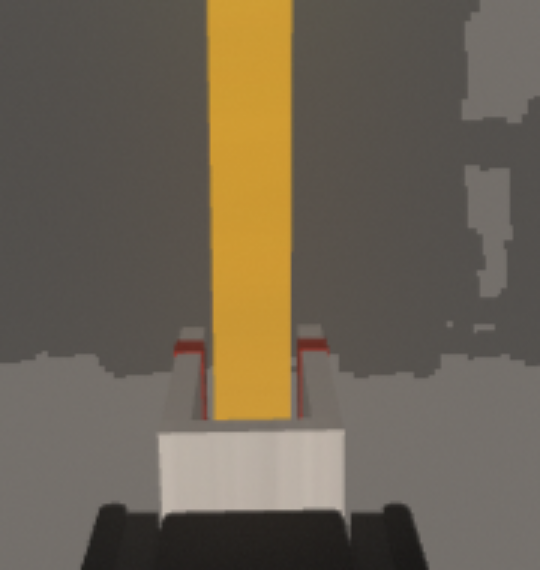

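It's sliding, and the bar is still centred between the legs. I'll carry on.

{"name": "apply_moves", "arguments": {
  "increments": [
    {"xyz": [0,15,0],"rotation": [0,0,0],"grip": 255},
    {"xyz": [0.2,30,0],"rotation": [0,0,-0.2],"grip": 255},
    {"xyz": [0.3,45,0],"rotation": [0,0,-0.2],"grip": 255},
    {"xyz": [0.4,60,0],"rotation": [0,0,-0.2],"grip": 255},
    {"xyz": [0.5,75,0],"rotation": [0,0,-0.2],"grip": 255}
  ]
}}

```text
time: 9.8
ee_pos: [0.6236, -0.0319, 0.1571]
eef_rot: [0.998, -0.057, -0.001, -0.0]
ft_force: [0.3, -0.4, -1.9]
width: 0.0299
```

{"name": "apply_moves", "arguments": {
  "increments": [
    {"xyz": [0,15,0],"rotation": [0,0,0],"grip": 255},
    {"xyz": [0,30,0],"rotation": [0,0,0],"grip": 255},
    {"xyz": [0,45,0],"rotation": [0,0,0],"grip": 255},
    {"xyz": [0,60,0],"rotation": [0,0,0],"grip": 255},
    {"xyz": [0,66,0],"rotation": [0,0,0],"grip": 255}
  ]
}}

```text
time: 10.42
ee_pos: [0.6159, -0.099, 0.1571]
eef_rot: [0.998, -0.057, -0.001, -0.0]
ft_force: [0.6, -0.3, -0.5]
width: 0.0298
```

```bash
python3 - <<'E'
from h import *
c=cam('wrist')
go((.639,.104,.1577,-6.4)); print(r.read_state()['ee_pos'][:2]@[.112,.9937])
cv2.imwrite('pics/w7c.png',cv2.resize(c['img'][120:310,230:410],None,fx=3,fy=3))
t=cam('top'); cv2.imwrite('pics/t7c.png',cv2.resize(t['img'][140:220,340:450],None,fx=6,fy=6))
t=cam('side'); cv2.imwrite('pics/s7c.png',cv2.resize(t['img'][180:300,340:450],None,fx=5,fy=5))
E
```

```text
t 10.47 tcp [ 0.6158 -0.0993  0.1571] jawyaw -6.59 w 0.03 F [-0.2 -0.4 -0.4]
(0.639, 0.104, 0.1577, -6.4) xyz [  -0.3 -204.6   -0.6] rot [-0.   0.2 -0.2]
-0.02966256131602778
```

View pics/w7c.png

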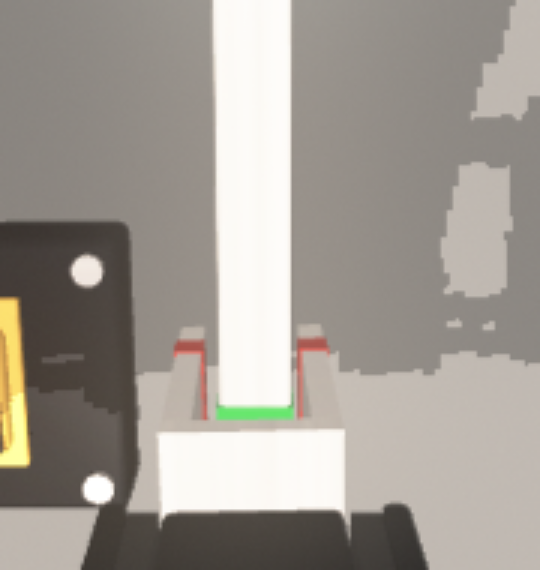

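View pics/s7c.png

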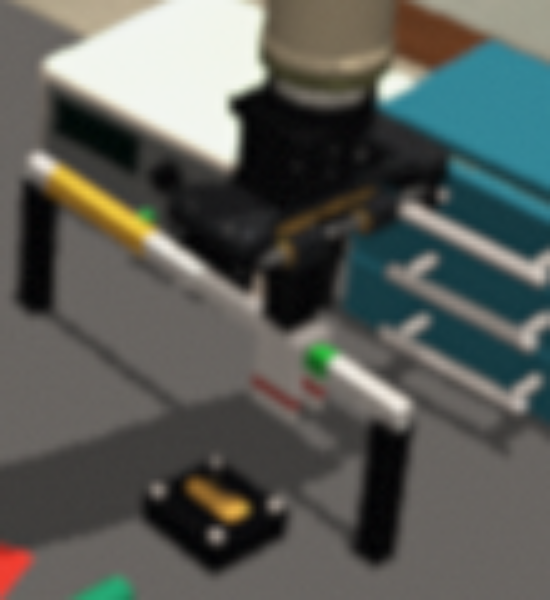

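```bash
python3 - <<'E'
from h import *
c=cam('wrist'); hsv=cv2.cvtColor(c['img'],cv2.COLOR_BGR2HSV)
col=hsv[250:264,310:322].mean(1).astype(int); print([(250+i,*x) for i,x in enumerate(col)])
d=np.array([.112,.9937])
# gauge shoulder's near (+y) top edge, z= bar+.006
w=cloud(c); print('z rows',[(v,w[v,315,2].round(4),(w[v,315,:2]@d).round(4)) for v in range(250,286,3)])
for v in (254.5,255,255.5): p=ray(c,315,v,.133); print(v,p,p[:2]@d)
print('tcp s',r.read_state()['ee_pos'][:2]@d)
E
```

```text
[(250, np.int64(17), np.int64(6), np.int64(252)), (251, np.int64(17), np.int64(6), np.int64(252)), (252, np.int64(18), np.int64(6), np.int64(252)), (253, np.int64(17), np.int64(6), np.int64(252)), (254, np.int64(18), np.int64(6), np.int64(252)), (255, np.int64(17), np.int64(6), np.int64(252)), (256, np.int64(17), np.int64(6), np.int64(252)), (257, np.int64(17), np.int64(5), np.int64(252)), (258, np.int64(53), np.int64(46), np.int64(236)), (259, np.int64(60), np.int64(101), np.int64(220)), (260, np.int64(31), np.int64(27), np.int64(189)), (261, np.int64(15), np.int64(27), np.int64(194)), (262, np.int64(14), np.int64(27), np.int64(194)), (263, np.int64(15), np.int64(27), np.int64(217))]
z rows [(250, np.float64(0.1333), np.float64(-0.0041)), (253, np.float64(0.1344), np.float64(-0.0053)), (256, np.float64(0.1345), np.float64(-0.0068)), (259, np.float64(0.134), np.float64(-0.0086)), (262, np.float64(0.1384), np.float64(-0.0085)), (265, np.float64(0.1406), np.float64(-0.0092)), (268, np.float64(0.1394), np.float64(-0.0113)), (271, np.float64(0.1401), np.float64(-0.0125)), (274, np.float64(0.1391), np.float64(-0.0145)), (277, np.float64(0.1408), np.float64(-0.0154)), (280, np.float64(0.14), np.float64(-0.0174)), (283, np.float64(0.1402), np.float64(-0.0189))]
254.5 [ 0.61881675 -0.07632911  0.133     ] -0.006540758853454534
255 [ 0.61878693 -0.07659156  0.133     ] -0.006804898226768188
255.5 [ 0.61875708 -0.07685424  0.133     ] -0.0070692614913327925
tcp s -0.02727371716406647
```

The gauge's near edge sits right at the green edge, so it needs 10 mm more along tool y.

{"name": "apply_moves", "arguments": {
  "increments": [
    {"xyz": [0,5,0],"rotation": [0,0,0],"grip": 255},
    {"xyz": [0,10.5,0],"rotation": [0,0,0],"grip": 255},
    {"xyz": [0,10.5,0],"rotation": [0,0,0],"grip": 255},
    {"xyz": [0,10.5,0],"rotation": [0,0,0],"grip": 255}
  ]
}}

```text
time: 11.12
ee_pos: [0.6151, -0.1073, 0.1569]
eef_rot: [0.998, -0.056, -0.002, -0.001]
ft_force: [-0.5, 0.3, -2.0]
width: 0.0301
```

```bash
cat > chk.py <<'E'
from h import *
c=cam('wrist'); hsv=cv2.cvtColor(c['img'],cv2.COLOR_BGR2HSV)
d=np.array([.112,.9937]); w=cloud(c)
m=(hsv[:,315,0]>45)&(hsv[:,315,0]<80)&(hsv[:,315,1]>60); v=np.where(m)[0]; v=v[(v>100)&(v<300)]; print('green rows',v.min(),v.max())
p=ray(c,315,v.min()-.5,.133); q=ray(c,315,v.max()+.5,.139); print('green edge s',p[:2]@d,'gauge edge s',q[:2]@d,'inset mm',1000*(p-q)[:2]@d)
go((.6147,-.107,.157,-6.4))
cv2.imwrite('pics/w8c.png',cv2.resize(c['img'][120:310,230:410],None,fx=3,fy=3))
E
python3 chk.py
```

```text
green rows 240 259
green edge s -0.008586980197003309 gauge edge s -0.016885074350034245 inset mm 8.298094153030934
t 11.18 tcp [ 0.6151 -0.1072  0.157 ] jawyaw -6.46 w 0.03 F [ 0.3 -0.3 -0.9]
(0.6147, -0.107, 0.157, -6.4) xyz [-0.4 -0.1 -0. ] rot [-0.1  0.2 -0.1]
```

View pics/w8c.png

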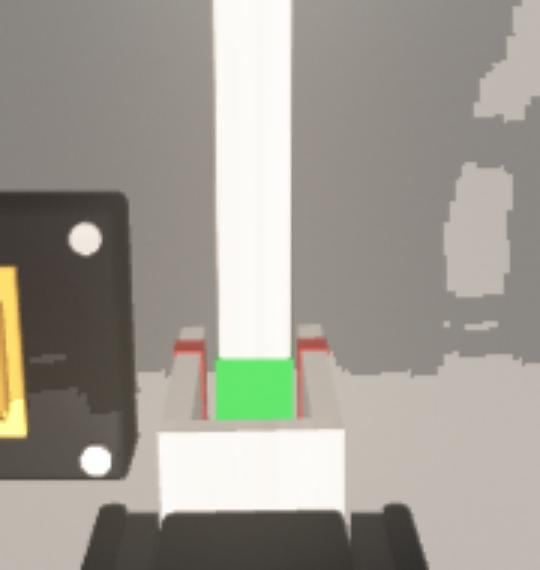

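{"name": "apply_moves", "arguments": {
  "increments": [
    {"xyz": [0,1.2,0.3],"rotation": [0,0,0],"grip": 255},
    {"xyz": [0,1.2,0.3],"rotation": [0,0,0],"grip": 255},
    {"xyz": [0,1.2,0.3],"rotation": [0,0,0],"grip": 200},
    {"xyz": [0,1.2,0.3],"rotation": [0,0,0],"grip": 120},
    {"xyz": [0,1.2,0.3],"rotation": [0,0,0],"grip": 60}
  ]
}}

```text
time: 11.8
ee_pos: [0.615, -0.1086, 0.1567]
eef_rot: [0.998, -0.056, -0.001, -0.001]
ft_force: [0.8, 0.1, 0.9]
width: 0.0428
```

{"name": "apply_moves", "arguments": {
  "increments": [
    {"xyz": [0,0,0],"rotation": [0,0,0],"grip": 0},
    {"xyz": [0,0,0],"rotation": [0,0,0],"grip": 0},
    {"xyz": [0,0,0],"rotation": [0,0,0],"grip": 0},
    {"xyz": [0,0,0],"rotation": [0,0,0],"grip": 0}
  ]
}}

```text
time: 12.3
ee_pos: [0.615, -0.1085, 0.1567]
eef_rot: [0.998, -0.056, -0.001, -0.001]
ft_force: [-0.3, 1.0, -0.0]
width: 0.0811
```

```bash
python3 chk.py
```

```text
green rows 237 259
green edge s -0.008231496870340438 gauge edge s -0.01805258462329887 inset mm 9.821087752958436
t 12.35 tcp [ 0.615  -0.1085  0.1567] jawyaw -6.47 w 0.0833 F [-0.5  0.4  0.1]
(0.6147, -0.107, 0.157, -6.4) xyz [-0.5 -1.5 -0.3] rot [-0.1  0.2 -0.1]
```

View pics/w8c.png

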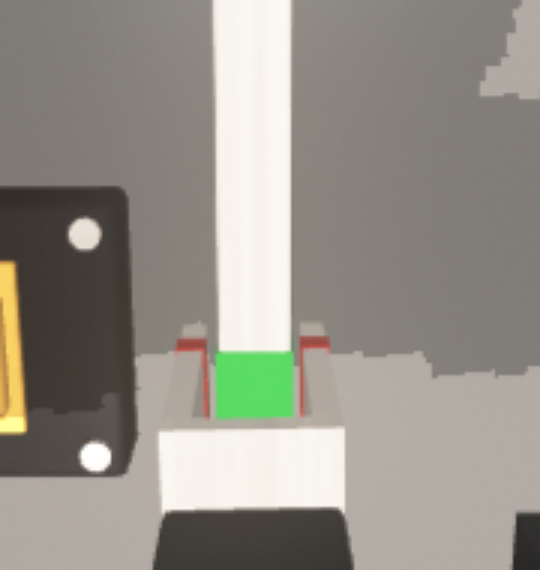

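The gauge is released, resting about 9.8 mm inside the green edge. I'll retreat straight up and look down at the connector.

{"name": "apply_moves", "arguments": {
  "increments": [
    {"xyz": [0,0,-20],"rotation": [0,0,0],"grip": 0},
    {"xyz": [0,0,-60],"rotation": [0,0,0],"grip": 0},
    {"xyz": [0,0,-110],"rotation": [0,0,0],"grip": 0},
    {"xyz": [-30,-20,-140],"rotation": [0,0,0],"grip": 0},
    {"xyz": [-60,-20,-140],"rotation": [0,0,0],"grip": 0}
  ]
}}

```text
time: 12.98
ee_pos: [0.5587, -0.0813, 0.3007]
eef_rot: [0.998, -0.056, 0.001, -0.001]
ft_force: [-0.2, -0.7, 0.1]
width: 0.0872
```

```bash
python3 - <<'E'
from h import *
import pickle
c=cam('wrist','w9.png');pickle.dump(c,open('w9.pkl','wb'))
go((.50,.1,.29,-30),(.46,.25,.28,-60))
E
```

```text
t 13.03 tcp [ 0.5555 -0.0824  0.2998] jawyaw -6.52 w 0.0874 F [ 2.2 -2.5  0.7]
(0.5, 0.1, 0.29, -30) xyz [ -75.8 -174.9   10.3] rot [-0.1  0.1 23.5]
(0.46, 0.25, 0.28, -60) xyz [-132.6 -319.3   20.7] rot [-0.1  0.1 53.5]
```

View pics/w9.png

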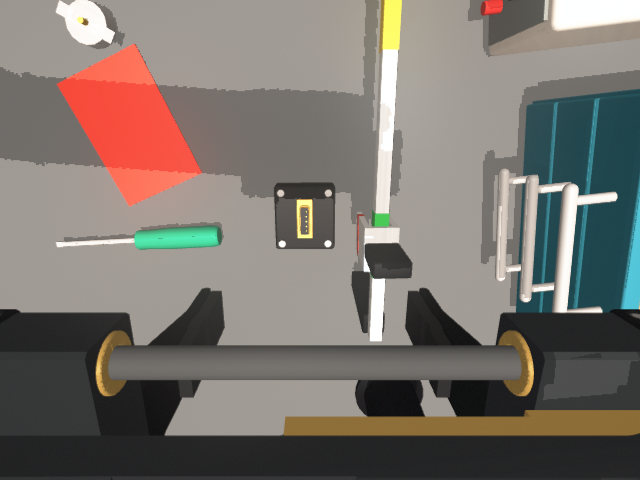

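The wrist view shows the connector gold at (305,218), and the gauge upright on green at (382,245).

```bash
python3 - <<'E'
from h import *
import pickle
c=pickle.load(open('w9.pkl','rb'));w=cloud(c);hsv=cv2.cvtColor(c['img'],cv2.COLOR_BGR2HSV)
g=(hsv[...,0]>15)&(hsv[...,0]<35)&(hsv[...,1]>110); k=np.zeros_like(g);k[185:250,280:332]=g[185:250,280:332]
rc=cv2.minAreaRect(np.argwhere(k)[:,::-1].astype(np.float32));print(rc)
print('gold',ray(c,*rc[0],.039),'z',np.nanmedian(w[k][:,2]),'block z',np.nanmedian(w[190:200,290:320,2]))
b=np.zeros_like(k);b[175:255,268:342]=((w[...,2]>.018)&(w[...,2]<.034))[175:255,268:342]
p=w[b]; print('block',cv2.minAreaRect((p[:,:2]*1000).astype(np.float32)))
m=np.zeros_like(k); m[235:285,355:420]=(w[...,2]>.175)[235:285,355:420]; p=w[m]; print('tab',p.mean(0),cv2.minAreaRect((p[:,:2]*1000).astype(np.float32)))
c=pickle.load(open('top0.pkl','rb'));print('top gold',ray(c,390.2,204.3,.039))
# loupe, top and w3
for n,box in (('top0',(225,272,190,265)),('w3',(30,230,0,120))):
    c=pickle.load(open(n+'.pkl','rb'));h=cv2.cvtColor(c['img'],cv2.COLOR_BGR2HSV)
    m=(h[...,0]>85)&(h[...,0]<105)&(h[...,1]>110);k=np.zeros_like(m);k[box[2]:box[3],box[0]:box[1]]=m[box[2]:box[3],box[0]:box[1]]
    rc=cv2.minAreaRect(np.argwhere(k)[:,::-1].astype(np.float32));bp=cv2.boxPoints(rc)
    e=[(bp[i]+bp[(i+1)%4])/2 for i in range(4)]
    P=np.array([ray(c,*x,.04) for x in e]);print(n,rc,P.round(4)[:,:2].tolist())
E
```

```text
((304.0, 218.0), (38.0, 16.0), 90.0)
gold [ 0.54603877 -0.09739397  0.039     ] z 0.030754913446994457 block z 0.025647220861102202
block ((545.9302368164062, -100.31846618652344), (75.73281860351562, 70.03022766113281), 83.69569396972656)
tab [ 0.61405451 -0.10686627  0.18746642] ((614.9244384765625, -108.61234283447266), (14.281107902526855, 30.20991325378418), 85.10516357421875)
top gold [ 0.5441666  -0.09928267  0.039     ]
top0 ((251.473876953125, 238.00924682617188), (43.932247161865234, 6.212641716003418), 70.55996704101562) [[0.5077, 0.3059], [0.453, 0.2772], [0.3929, 0.2647], [0.4473, 0.2933]]
w3 ((106.46015930175781, 52.5822639465332), (23.069416046142578, 123.81431579589844), 59.534454345703125) [[0.4507, 0.2922], [0.51, 0.3037], [0.457, 0.2745], [0.3952, 0.2622]]
```

{"name": "apply_moves", "arguments": {
  "increments": [
    {"xyz": [-15,-50,0],"rotation": [0,0,10],"grip": 0},
    {"xyz": [-35,-105,0],"rotation": [0,0,20],"grip": 0},
    {"xyz": [-55,-160,0],"rotation": [0,0,30],"grip": 0},
    {"xyz": [-75,-215,0],"rotation": [0,0,40],"grip": 0},
    {"xyz": [-95,-260,0],"rotation": [0,0,50],"grip": 0}
  ]
}}

```text
time: 13.65
ee_pos: [0.494, 0.177, 0.302]
eef_rot: [0.893, -0.449, -0.0, -0.002]
ft_force: [0.7, 0.3, 0.1]
width: 0.0873
```

```bash
python3 - <<'E'
from h import *
go((.4656,.29,.22,-70.5)); print(r.read_state()['joint_positions'].round(2))
E
```

```text
t 13.65 tcp [0.494 0.177 0.302] jawyaw -53.41 w 0.0873 F [0.7 0.3 0.1]
(0.4656, 0.29, 0.22, -70.5) xyz [-107.5  -44.4   82.4] rot [-0.2  0.1 17.1]
[-0.92  0.07  0.52  1.64 -0.04  1.44 -1.33]
```

{"name": "apply_moves", "arguments": {
  "increments": [
    {"xyz": [-50,-20,20],"rotation": [0,0,8],"grip": 0},
    {"xyz": [-100,-40,50],"rotation": [0,0,17],"grip": 0},
    {"xyz": [-107,-44,82],"rotation": [0,0,17],"grip": 0},
    {"xyz": [-107,-44,82],"rotation": [0,0,17],"grip": 0}
  ]
}}

```text
time: 14.15
ee_pos: [0.4646, 0.2892, 0.2196]
eef_rot: [0.817, -0.576, -0.001, -0.0]
ft_force: [-0.0, -0.6, -0.2]
width: 0.0871
```

```bash
python3 - <<'E'
from h import *
import pickle
c=cam('wrist','w10.png');pickle.dump(c,open('w10.pkl','wb'))
go((.4656,.29,.22,-70.5)); print(r.read_state()['joint_positions'].round(2))
E
```

```text
t 14.2 tcp [0.4659 0.2887 0.2213] jawyaw -70.44 w 0.0872 F [ 0.5 -0.3  0.1]
(0.4656, 0.29, 0.22, -70.5) xyz [-1.4 -0.2  1.3] rot [-0.1  0.1  0.1]
[-1.04  0.17  0.45  1.7  -0.08  1.28 -1.8 ]
```

View pics/w10.png

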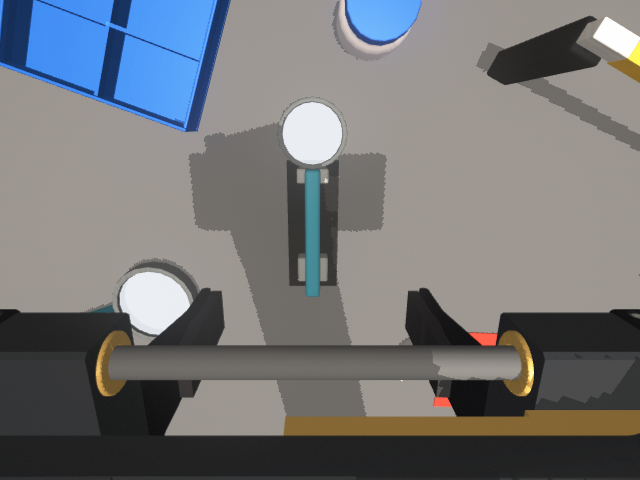

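The handle is at column 313, rows 170–296, aligned with the jaw normal. The large loupe's lens is at (155,300).

```bash
python3 - <<'E'
from h import *
import pickle
c=pickle.load(open('w10.pkl','rb'));w=cloud(c);h=cv2.cvtColor(c['img'],cv2.COLOR_BGR2HSV)
m=(h[...,0]>85)&(h[...,0]<105)&(h[...,1]>90);k=np.zeros_like(m);k[160:300,295:330]=m[160:300,295:330]
vu=np.argwhere(k);print(vu.min(0),vu.max(0)); 
for v in (175,230,290):
    u=np.where(k[v])[0]; print(v,u.min(),u.max(), ray(c,(u.min()+u.max())/2,v,.04))
a=ray(c,313,vu[:,0].max()+.5,.04);b=ray(c,313,vu[:,0].min()-.5,.04)
d=(b-a)[:2];L=np.linalg.norm(d);d/=L;print('back',a,'front',b,L,'yaw',np.degrees(np.arctan2(d[1],d[0])),'grip',a[:2]+.077*d,b[:2]-.045*d)
print('handle z',np.nanmedian(w[k][:,2]))
l=np.zeros_like(k);l[95:165,275:350]=((w[...,2]>.028)&(h[...,1]<80))[95:165,275:350]; p=w[l];ce,rad=cv2.minEnclosingCircle(p[:,:2].astype(np.float32));print('lens',ce,rad,np.nanmedian(p[:,2]))
print('other lens',w[300,155])
E
```

```text
[169 305] [296 319]
175 305 319 [0.5028987  0.30459558 0.04      ]
230 305 319 [0.45595306 0.28792306 0.04      ]
290 306 319 [0.39977575 0.26746185 0.04      ]
back [0.3934805  0.26471022 0.04      ] front [0.50847071 0.30565182 0.04      ] 0.12206131008585752 yaw 19.597975752026056 grip [0.46601984 0.29053743] [0.46607759 0.29055799]
handle z 0.04021659697126332
lens (0.5356432795524597, 0.3162723183631897) 0.030002838000655174 0.03326953772973104
other lens [0.32474558 0.41380693 0.01753675]
```

```bash
python3 - <<'E'
from h import *
go((.466,.2905,.06,-70.3),(.466,.2905,.0195,-70.3))
E
```

```text
t 14.2 tcp [0.4659 0.2887 0.2213] jawyaw -70.44 w 0.0872 F [ 0.5 -0.3  0.1]
(0.466, 0.2905, 0.06, -70.3) xyz [ -1.3  -0.4 161.3] rot [-0.1  0.1 -0.1]
(0.466, 0.2905, 0.0195, -70.3) xyz [ -1.2  -0.3 201.8] rot [-0.1  0.1 -0.1]
```

{"name": "apply_moves", "arguments": {
  "increments": [
    {"xyz": [-1.3,-0.4,50],"rotation": [-0.1,0.1,-0.1],"grip": 0},
    {"xyz": [-1.3,-0.4,100],"rotation": [-0.1,0.1,-0.1],"grip": 0},
    {"xyz": [-1.3,-0.4,140],"rotation": [-0.1,0.1,-0.1],"grip": 0},
    {"xyz": [-1.3,-0.4,160],"rotation": [-0.1,0.1,-0.1],"grip": 0},
    {"xyz": [-1.3,-0.4,160],"rotation": [-0.1,0.1,-0.1],"grip": 0}
  ]
}}

```text
time: 14.82
ee_pos: [0.467, 0.2895, 0.0622]
eef_rot: [0.817, -0.577, 0.0, -0.0]
ft_force: [-0.1, -0.5, 1.1]
width: 0.0869
```

```bash
python3 - <<'E'
from h import *
go((.466,.2905,.0195,-70.3))
E
```

```text
t 14.82 tcp [0.467  0.2895 0.0622] jawyaw -70.43 w 0.0869 F [-0.1 -0.5  1.1]
(0.466, 0.2905, 0.0195, -70.3) xyz [-1.2  0.6 42.7] rot [-0.   0.  -0.1]
```

{"name": "apply_moves", "arguments": {
  "increments": [
    {"xyz": [-1.2,0.6,25],"rotation": [0,0,0],"grip": 0},
    {"xyz": [-1.2,0.6,42.5],"rotation": [0,0,0],"grip": 0},
    {"xyz": [-1.2,0.6,42.5],"rotation": [0,0,0],"grip": 60},
    {"xyz": [-1.2,0.6,42.5],"rotation": [0,0,0],"grip": 120},
    {"xyz": [-1.2,0.6,42.5],"rotation": [0,0,0],"grip": 200}
  ],
  "squeeze": 25
}}

```text
time: 15.45
ee_pos: [0.4666, 0.2908, 0.0206]
eef_rot: [0.817, -0.577, 0.0, -0.001]
ft_force: [-0.2, -0.8, -0.1]
width: 0.0645
```

{"name": "apply_moves", "arguments": {
  "increments": [
    {"xyz": [0,0,0],"rotation": [0,0,0],"grip": 255},
    {"xyz": [0,0,0],"rotation": [0,0,0],"grip": 255},
    {"xyz": [0,0,0],"rotation": [0,0,0],"grip": 255},
    {"xyz": [0,0,0],"rotation": [0,0,0],"grip": 255},
    {"xyz": [0,0,0],"rotation": [0,0,0],"grip": 255}
  ]
}}

```text
time: 16.08
ee_pos: [0.4665, 0.2909, 0.0206]
eef_rot: [0.817, -0.577, 0.0, -0.001]
ft_force: [-0.5, 0.6, 0.3]
width: 0.0153
```

{"name": "apply_moves", "arguments": {
  "increments": [
    {"xyz": [0,0,0],"rotation": [0,0,0],"grip": 255},
    {"xyz": [0,0,0],"rotation": [0,0,0],"grip": 255}
  ]
}}

```text
time: 16.32
ee_pos: [0.4665, 0.2909, 0.0206]
eef_rot: [0.817, -0.577, 0.0, -0.001]
ft_force: [-0.3, 0.2, 0.6]
width: 0.0134
```

```bash
python3 - <<'E'
from h import *
go((.466,.2905,.0195,-70.3))
E
```

```text
t 16.32 tcp [0.4665 0.2909 0.0206] jawyaw -70.43 w 0.0134 F [-0.3  0.2  0.6]
(0.466, 0.2905, 0.0195, -70.3) xyz [0.2 0.6 1.1] rot [-0.1  0.  -0.1]
```

The loupe is held at 13–14 mm. I'll lift it.

{"name": "apply_moves", "arguments": {
  "increments": [
    {"xyz": [0,0,-10],"rotation": [0,0,0],"grip": 255},
    {"xyz": [0,0,-40],"rotation": [0,0,0],"grip": 255},
    {"xyz": [0,0,-90],"rotation": [0,0,0],"grip": 255},
    {"xyz": [0,0,-140],"rotation": [0,0,0],"grip": 255},
    {"xyz": [0,0,-160],"rotation": [0,0,0],"grip": 255}
  ]
}}

```text
time: 16.95
ee_pos: [0.4674, 0.2911, 0.1844]
eef_rot: [0.817, -0.577, 0.001, -0.003]
ft_force: [0.1, -0.2, -0.9]
width: 0.0138
```

```bash
cat > lens.py <<'E'
from h import *
import pickle,sys
c=cam('wrist',sys.argv[1]);w=cloud(c);h=cv2.cvtColor(c['img'],cv2.COLOR_BGR2HSV)
s=r.read_state();p=s['ee_pos'];Q=R.from_quat(s['eef_rot'])
W=np.nan_to_num((w-p)@Q.as_matrix(),nan=9)   # tool frame
k=(abs(W[...,2]+.007)<.02)&(abs(W[...,0])<.04)&(W[...,1]<-.04)&(W[...,1]>-.115)
q=W[k]; ce,rad=cv2.minEnclosingCircle(q[:,:2].astype(np.float32)); print('lens tool',ce,rad,'z med',np.median(q[:,2]),len(q))
A=np.c_[q[:,:2],np.ones(len(q))]; co=np.linalg.lstsq(A,q[:,2],rcond=None)[0]; print('tilt slopes',co[:2])
x=w[k]; print('lens world circle',cv2.minEnclosingCircle(x[:,:2].astype(np.float32)),'top z',np.median(x[:,2]))
go((.50,.1,.2,-70.4))
E
python3 lens.py w11.png
```

```text
lens tool (0.0002447285514790565, -0.07114961743354797) 0.03184996917843819 z med -0.011112631305441361 22428
tilt slopes [-0.00287031 -0.00970188]
lens world circle ((0.534903347492218, 0.3150838315486908), 0.03185555338859558) top z 0.19740003285265623
t 17.0 tcp [0.4679 0.2914 0.1858] jawyaw -70.46 w 0.0132 F [0.8 1.5 0.4]
(0.5, 0.1, 0.2, -70.4) xyz [191.1  33.7 -15.1] rot [-0.4  0.2 -0.1]
```

View pics/w11.png

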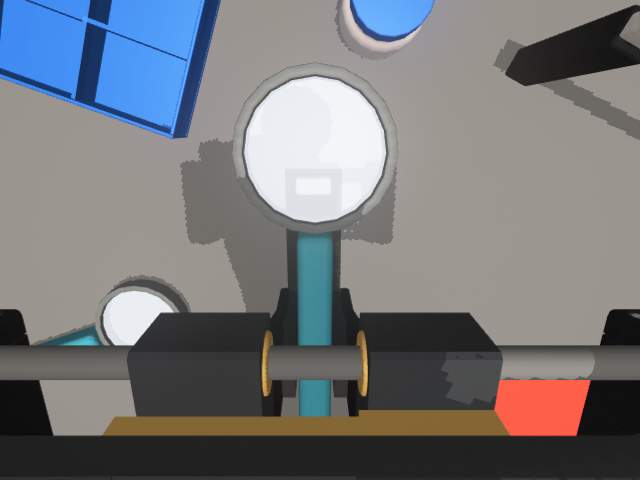

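The lens is level in the fingers (tilt about 0.01 rad). I'll carry it toward the connector at height.

{"name": "apply_moves", "arguments": {
  "increments": [
    {"xyz": [55,10,-10],"rotation": [0,0,0],"grip": 255},
    {"xyz": [110,20,-15],"rotation": [0,0,0],"grip": 255},
    {"xyz": [165,30,-15],"rotation": [0,0,0],"grip": 255},
    {"xyz": [220,45,-15],"rotation": [0,0,0],"grip": 255},
    {"xyz": [275,60,-15],"rotation": [0,0,0],"grip": 255}
  ]
}}

```text
time: 17.62
ee_pos: [0.5028, 0.0102, 0.1991]
eef_rot: [0.817, -0.577, 0.001, -0.004]
ft_force: [1.2, 0.8, -0.5]
width: 0.0139
```

```bash
python3 - <<'E'
from h import *
go((.4755,-.1251,.15,-70.4))
E
```

```text
t 17.62 tcp [0.5028 0.0102 0.1991] jawyaw -70.46 w 0.0139 F [ 1.2  0.8 -0.5]
(0.4755, -0.1251, 0.15, -70.4) xyz [118.6  71.3  48.2] rot [-0.4  0.2 -0.1]
```

{"name": "apply_moves", "arguments": {
  "increments": [
    {"xyz": [40,25,5],"rotation": [-0.2,0.2,0],"grip": 255},
    {"xyz": [80,48,15],"rotation": [-0.4,0.2,0],"grip": 255},
    {"xyz": [110,70,30],"rotation": [-0.4,0.2,0],"grip": 255},
    {"xyz": [118.6,71.3,48],"rotation": [-0.4,0.2,0],"grip": 255},
    {"xyz": [118.6,71.3,48],"rotation": [-0.4,0.2,0],"grip": 255}
  ]
}}

```text
time: 18.25
ee_pos: [0.4743, -0.1257, 0.1491]
eef_rot: [0.816, -0.578, -0.001, 0.001]
ft_force: [-0.1, 1.2, -1.7]
width: 0.014
```

```bash
cat > fin.py <<'E'
from h import *
import sys
c=cam('wrist',sys.argv[1]);g=cv2.cvtColor(c['img'],cv2.COLOR_BGR2HSV)
s=r.read_state();p=s['ee_pos'];Q=R.from_quat(s['eef_rot'])
zt=p[2]+.0094+.006
w=cloud(c); m=(abs(w[...,2]-zt)<.009); m[260:]=0; m[:,:200]=0;m[:,430:]=0
m=cv2.morphologyEx(m.astype(np.uint8),cv2.MORPH_OPEN,np.ones((45,45)))
n,l,st,_=cv2.connectedComponentsWithStats(m); i=1+np.argmax(st[1:,4]); print('px box',st[i])
(u,v),rr=cv2.minEnclosingCircle(np.argwhere(l==i)[:,::-1].astype(np.float32)); print(u,v,rr)
L=ray(c,u,v,zt); print('lens',L.round(4),'z med',np.nanmedian(w[l==i][:,2]),'offset tool',Q.inv().apply(L-p).round(4))
q=w[l==i]; A=np.c_[q[:,:2]-q[:,:2].mean(0),np.ones(len(q))]; print('tilt',np.linalg.lstsq(A,q[:,2],rcond=None)[0][:2].round(3))
print('err to part',(np.array([.5459,-.100])-L[:2]).round(4))
go((.4755,-.1251,.0796,-70.4))
E
python3 fin.py w12.png
```

```text
Traceback (most recent call last):
  File "fin.py", line 8, in <module>
    n,l,st,_=cv2.connectedComponentsWithStats(m); i=1+np.argmax(st[1:,4]); print('px box',st[i])
                                                      ~~~~~~~~~^^^^^^^^^^
ValueError: attempt to get argmax of an empty sequence
```

View pics/w12.png

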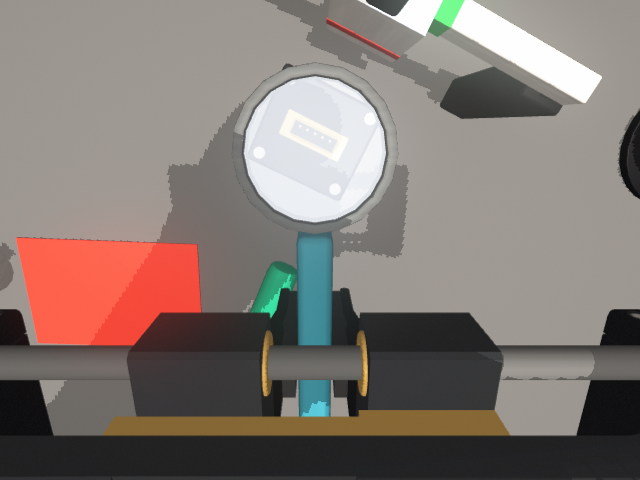

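The ring is at box (234–397, 63–233), and the connector shows through the glass at about (313,134).

```bash
cat > fin.py <<'E'
from h import *
import sys
c=cam('wrist',sys.argv[1])
s=r.read_state();p=s['ee_pos'];Q=R.from_quat(s['eef_rot'])
# undo time lag: lens glass centre by its bright disc
g=cv2.cvtColor(c['img'],cv2.COLOR_BGR2GRAY)
sub=c['img'].copy(); h=cv2.cvtColor(sub,cv2.COLOR_BGR2HSV)
e=cv2.HoughCircles(cv2.medianBlur(g[40:250,210:420],5),cv2.HOUGH_GRADIENT,1,200,param1=80,param2=20,minRadius=65,maxRadius=90)
print('hough',e)
for (u,v) in [(315.5,148)]:
    L=ray(c,u,v,p[2]+.0094+.003); print('lens',L.round(4),'tool off',Q.inv().apply(L-p).round(4))
G=ray(c,float(sys.argv[2]),float(sys.argv[3]),.039); print('gold thru',G.round(4),'gold-lens',(G-L)[:2].round(4))
z=np.array([0,0,1.]); print('tool tilt',np.degrees(np.arccos(-Q.as_matrix()[2,2])))
print('nominal lens',(p+Q.apply([0,-.0747,-.0094])).round(4))
go((.4755,-.1251,.0796,-70.4))
E
python3 fin.py w13.png 313 134
```

```text
hough [[[102.5 108.5  72.6]]]
lens [ 0.5461 -0.1006  0.1629] tool off [ 0.0009 -0.0746 -0.0124]
gold thru [ 0.5475 -0.0989  0.039 ] gold-lens [0.0014 0.0016]
tool tilt 0.021819530359801727
nominal lens [ 0.5459 -0.0997  0.1598]
t 18.35 tcp [ 0.4755 -0.1247  0.1505] jawyaw -70.44 w 0.0138 F [-0.   1.5 -1.1]
(0.4755, -0.1251, 0.0796, -70.4) xyz [ 0.4  0.1 70.9] rot [ 0.  0. -0.]
```

The lens lines up to within about 2 mm. I'll lower it to the focal height.

{"name": "apply_moves", "arguments": {
  "increments": [
    {"xyz": [0,0,15],"rotation": [0,0,0],"grip": 255},
    {"xyz": [0,0,35],"rotation": [0,0,0],"grip": 255},
    {"xyz": [0,0,55],"rotation": [0,0,0],"grip": 255},
    {"xyz": [0,0,70],"rotation": [0,0,0],"grip": 255},
    {"xyz": [0,0,70.9],"rotation": [0,0,0],"grip": 255}
  ]
}}

```text
time: 18.98
ee_pos: [0.4749, -0.1244, 0.0786]
eef_rot: [0.817, -0.577, -0.001, 0.001]
ft_force: [-0.2, -0.2, -0.6]
width: 0.0138
```

{"name": "apply_moves", "arguments": {
  "increments": [
    {"xyz": [0,0,0],"rotation": [0,0,0],"grip": 255},
    {"xyz": [0,0,0],"rotation": [0,0,0],"grip": 255}
  ]
}}

```text
time: 19.23
ee_pos: [0.4753, -0.1243, 0.0791]
eef_rot: [0.817, -0.577, -0.001, 0.0]
ft_force: [0.8, 0.9, -1.8]
width: 0.0142
```

```bash
python3 fin.py w14.png 313 134; python3 - <<'E'
from h import *
t=cam('side'); cv2.imwrite('pics/s14.png',cv2.resize(t['img'][200:340,320:460],None,fx=4,fy=4))
E
```

```text
hough [[[106.5 109.5  72.3]]]
lens [ 0.5464 -0.0997  0.0915] tool off [ 0.0007 -0.0752 -0.0125]
gold thru [ 0.5494 -0.0976  0.039 ] gold-lens [0.0031 0.0021]
tool tilt 0.07701429502618264
nominal lens [ 0.5456 -0.0993  0.0884]
t 19.27 tcp [ 0.4753 -0.1243  0.0791] jawyaw -70.41 w 0.014 F [-0.5 -0.4 -1.9]
(0.4755, -0.1251, 0.0796, -70.4) xyz [ 0.8  0.  -0.5] rot [ 0.1  0.  -0. ]
```

View pics/w14.png

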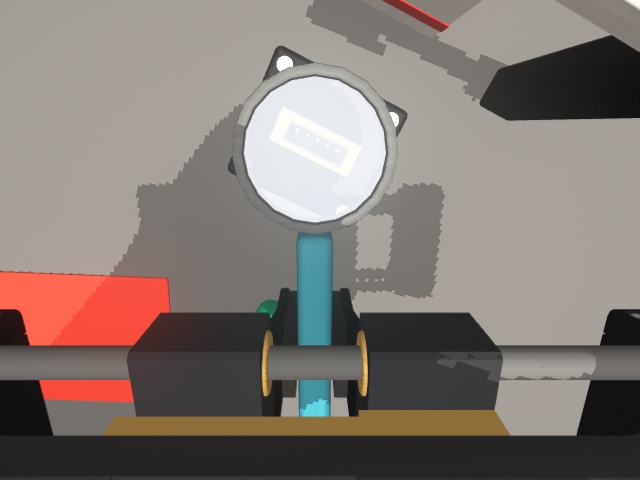

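View pics/s14.png

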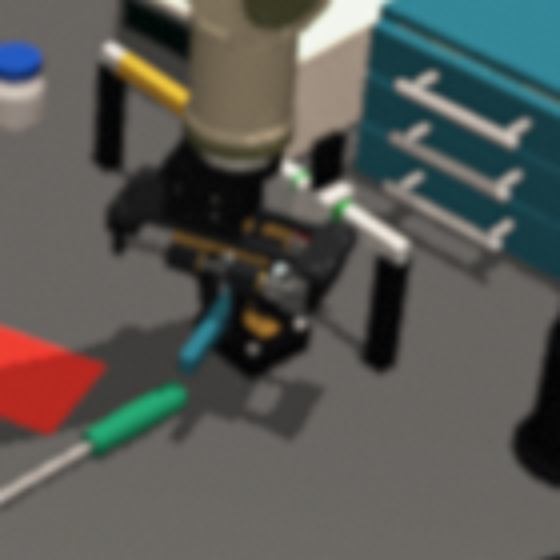

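The connector centre through the glass is about (315,142) and the ring centre is (315.5,148), which agrees within about 2 mm. The gauge still has green showing on both sides. I'll hold still for a moment and then hand in.

{"name": "apply_moves", "arguments": {
  "increments": [
    {"xyz": [0,0,-0.5],"rotation": [0,0,0],"grip": 255},
    {"xyz": [0,0,-0.5],"rotation": [0,0,0],"grip": 255},
    {"xyz": [0,0,-0.5],"rotation": [0,0,0],"grip": 255},
    {"xyz": [0,0,-0.5],"rotation": [0,0,0],"grip": 255},
    {"xyz": [0,0,-0.5],"rotation": [0,0,0],"grip": 255}
  ]
}}

```text
time: 19.95
ee_pos: [0.4752, -0.1243, 0.0795]
eef_rot: [0.817, -0.577, -0.001, 0.0]
ft_force: [-0.9, 0.4, -0.1]
width: 0.0141
```

```bash
python3 fin.py w15.png 315.5 142; python3 - <<'E'
from h import *
print(r.read_state()['joint_vel'].round(3)); print(r.close_job())
E
```

```text
hough [[[104.5 110.5  70.6]]]
lens [ 0.5463 -0.0998  0.0919] tool off [ 0.0007 -0.0752 -0.0125]
gold thru [ 0.5462 -0.1001  0.039 ] gold-lens [-0.0001 -0.0003]
tool tilt 0.0829506260499302
nominal lens [ 0.5456 -0.0993  0.0888]
t 20.0 tcp [ 0.4752 -0.1244  0.0795] jawyaw -70.42 w 0.014 F [ 0.7 -0.1 -0.4]
(0.4755, -0.1251, 0.0796, -70.4) xyz [ 0.8 -0.  -0.1] rot [ 0.1  0.  -0. ]
[ 0.001 -0.     0.001  0.001  0.001 -0.     0.001]
the job is handed in; nothing more can be done
None
```

I finished the task and handed it in at about 20 s; it reports no verdict. I hooked the gauge over the yellow end, slid it along the bar without lifting it off, and let it go on the green band. I then took the smaller teal loupe by its handle and held it over the gold connector.

**Gauge:**
- After release, its edge was 9.8 mm inside the green edge; 10 mm would be perfectly centred.
- It looked upright on the bar, and the later side view still showed green on both sides of it.

**Loupe:**
- The lens was centred on the connector to about 1 mm.
- Its height was 0.0888 m, against the red band's 0.089 m (connector top about 0.039 m plus 50 mm).
- The tool was tilted under 0.1°, and the lens tilt measured just after lifting was about 0.01 rad.
- The finger opening was 14 mm on the handle, the joints were still, and the force at the wrist was near zero.

**Checks that failed or disagreed:**
- One lens-fitting script crashed because depth readings pass through the glass, so I used the ring's outline in the picture instead.
- The circle finder placed the glass centre up to 3 pixels from that outline.
- I took the connector's centre by eye through the glass. A first rough pick showed a 3–4 mm offset; the corrected one agreed to under 1 mm.
- The top and side cameras differed by about 5 mm on where the green band lies along the rail. I relied on the wrist view, which matched the top camera.
- Pressing the gauge onto the bar briefly read about 14 N downward and 8 N sideways; this went away once I eased off.

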